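Clamp a glued carton with the ratchet lever

TASK

The end flaps of the tan carton have just been glued: stand it upright, lengthwise, on the bed of the ratchet clamp between the sprung pad and the end stop, and let go. Then grip the crossbar of the orange lever and pump it back and forth, tooth by tooth, until the pad presses the carton with about 20 N (10 to 30 N: green, but not yet red, comes out on the gauge pin behind the jaw), and never crush it with more than 40 N. Move the jaw only with the lever, release the handle when it is tight, and leave the other things alone.

Things in the scene. Friction and masses are not known exactly. Their poses are not given: they have to be found in the camera images.
- carton_mid (a point): centre of the tan printed carton, 45 (x) x 85 (y) x 60 (z) mm, 0.1 kg, loose, standing on the table; z is up, y runs along the 85 mm length. Grasp it across the 45 mm (x). It is to be clamped along its y.
- clamp: grey base of the ratchet clamp, fixed on the table, place and yaw vary; 110 (x) x 276 mm (y from -151 to +125), 12 mm thick; origin on the table. Its +y is the clamping direction: lever at -y, bed in the middle, dark end stop (56 mm wide, 60 mm high) at +y. The stop's face lies anywhere from y = +92 to +104 mm, set by hand and not measured
- bed (a point): centre of the bed for the carton, on top of the base plate (12 mm above the table), at (0, +47, 12) mm in the clamp's frame; axes as the clamp's. With the carton centred above it at least 2 mm is free to the stop and 8 mm to the pad; the pad first pushes the carton home against the stop. Mind the upright frame post, 40 mm square and 1.5 m high, at x = 0.61, y = 0.10 m
- jaw: aluminium sliding jaw with a toothed bar (pitch 8 mm; a holding pawl keeps it from going back); axes as the clamp's. Its origin's y in the clamp's frame is its travel, 0 to 62 mm, at first 0 to 10. The jaw block is 56 mm wide, 86 mm high, 42 to 58 mm behind (-y) the origin; sliding friction about 1 N. Move it only with the lever
- pad: black-faced steel pad, 50 x 44 mm, before the jaw on springs (2 N per mm, 20 mm at most); its face lies 14 mm behind (-y) this origin. Once the carton is home it is pressed back toward the jaw: a tooth more is 16 N more; 10 to 30 N is 5 to 15 mm. A thin gauge pin comes out behind the jaw by that travel: 5 mm bare steel, 10 mm green, then red
- handle (a point): centre of the lever's handle, a black crossbar sleeve, free to turn on its bar, 18 mm thick, 76 mm long along the clamp's x, about 158 mm above the table, on a 10 mm steel rod below it. Pinch it from above with the fingers on its +y and -y sides
- lever (a joint): orange lever: 0 (leans 0.12 rad to -y) to 0.24 (to +y), stays where left. Axle along x at (0, -108, 24) mm in the clamp's frame, handle 135 mm from it. The stroke to +y drives the jaw, the stroke back is free. A full stroke moves it one tooth and 2 to 3 mm more, which it settles back under load. Handle force held near the stroke's end: 0.4 x the pad force then, within 1 N
- blue_carton: small blue and white carton, 35 x 75 x 45 mm, to be left alone
- red_marker: red and white marker, 130 mm long, 20 mm thick, to be left alone

How it is judged:
On the way, in this order (a step that is already met when the one before it is completed fails the run):
1. the carton stands upright on the bed, let go, not yet pressed (z of carton_mid in the frame of clamp between 0.038 and 0.046 m and horizontal distance between carton_mid and bed below 0.02 m and angle between carton_mid's own z axis and vertical below 0.1 rad and contact force between the fingers and carton below 0.3 N and contact force between pad and carton below 3 N), for 0.2 s.
2. the pad presses the carton with 10 N or more (contact force between pad and carton above 9 N), for 0.2 s.
At the end, for the whole second after the job is handed in: The carton stands upright on the clamp's bed, lengthwise (within 0.12 rad) and within 15 mm of its centre line, pressed by the pad with 10 to 30 N (1 to 2 N of leeway), at rest, with the lever released (contact force between pad and carton between 9 and 32 N and z of carton_mid in the frame of clamp between 0.038 and 0.046 m and x of carton_mid in the frame of clamp between -0.015 and 0.015 m and angle between the y axis of carton_mid and the y axis of clamp, either way round below 0.12 rad and angle between carton_mid's own z axis and vertical below 0.1 rad and linear speed of carton below 0.02 m/s and contact force between the fingers and lever below 0.3 N); the robot touches nothing.
It fails at once if the carton is crushed: the pad presses it with more than 40 N (contact force between pad and carton above 40 N).
It fails at once if the jaw, its bar or its pad is pushed by the robot itself (contact force between any of the fingers, the arm and jaw above 2 N).
It fails at once if the blue carton or red marker is moved more than 20 mm (distance of any of blue_carton, red_marker from where it was at the start of the episode above 0.02 m).
It also fails if it takes over 67 s, if anything falls off the work surface, if the arm or the gripper's body presses on something with over 40 N, if the wrist force passes 120 N, or if a joint passes its speed limit or range.

ROBOT

A 6-joint arm with a two-finger parallel gripper is mounted at the origin on a cart in front of the work surface, level with it; the furniture and walls round the work are solid. World frame = base frame: x ahead of the robot, y to its left, z up, the work surface at z = 0. Lengths are in m, angles in rad, forces in N, time in s.
With the tool pointing down it reaches from about 0.35 to 0.85 m from the base axis. Payload 8.1 kg.
Tool frame: the origin (TCP) lies at the very end of the fingers, on their centre line; the grasp point (between the pads) lies 19 mm behind it (grasp_offset is the distance from the TCP to the grasp point, in m); z points along the fingers, y is the direction in which the jaws open and shut (so a half turn about z gives the same grasp; the last joint's range is limited). The gripper opens to 93 mm and grips with 3 to 60 N. Pads are 15 mm wide; open, the fingers measure 128 mm over their backs; the gripper's body (75 mm by 188 mm) begins 65 mm behind the grasp point.
Start: joints at [1.152, 0.13, 1.488, -0, 1.523, -0.085], TCP at [0.197, 0.567, 0.219] pointing down, gripper open.
Joint ranges: [-2.96, 2.96], [-0.89, 2.26], [0.02, 2.5], [-1.34, 4.48], [0, 2.73], [-2.66, 2.66]. Speed limits (rad/s): [2.39, 2.39, 2.79, 3.14, 3.14, 3.14].

INTERFACE

Orientations are given as a rotation vector (axis times angle).
In Python, from plant import read_state, read_camera, close_job, search_frame, masks_of, grasp_offset gives the robot as it stands.
- The arm moves only by the tool drive_tool, never from a script. Its argument "plan" is a list of rows, each an object with "claw": the closure, from 0 (fully open) to 1 (shut); "linear": the shift along the tool's x, y, z in cm, a list of three; "angular": the turn, a rotation vector about the tool's x, y, z in degrees, a list of three. In form: [{"claw": claw, "linear": [tx, ty, tz], "angular": [ax, ay, az]}, ...]. A call has 1 to 12 rows; each row shifts and turns the commanded pose from where the row before left it, along the tool's axes as they then stand; what a row does not reach is not made up. A row lasts 1/8 s, in which the tool goes at most 62.5 mm and 10.7 degrees, less where a joint would pass 70% of its speed; a pose out of reach is approached as far as the arm can. A call is refused whole if a number of a shift passes 6.25 or a number of a turn 10.7, either way. A call with a gripper value outside its range is refused whole. The fingers move at their own pace and stop on an object; "newtons" is the grip in N (left out, the last holds). Time passes only in rows, so rows that do not move let the fingers close. It gives the time, the measured TCP pose, the force and the opening at its end, in the units of the state.
- read_state(): the state, without advancing time (a new reading comes with each control period).
- read_camera(name): name is "scene" or "top"; returns a dict with "pixels" (400x640x3 uint8, red, green, blue), "K" (3x3 intrinsics, pixels), "xyz" and "attitude" of the camera in the world. Camera axes: x right, y up, looking along -z (the intrinsics and any distortion apply to the point x, -y, -z); pixel columns grow to the right and rows downward; lengths in m; the calibration is good to about 2 mm. A picture is of the moment at which its call begins. There is no depth.
- close_job(): hands the job in, once; it reports no verdict.
Trained networks look in a picture, given as the dict that the camera call returned (one of the last four; its "shot" number tells which), for a name from the list of things; names that differ only in an ending like _2 or _b are one class to them, and where a whole thing is asked for, a point or a joint stands for the part that bears it (a point fixed in the world has none). Each returns a list of dicts, best first, with "p" (0 to 1); they miss things now and then, are a little off and sometimes report something else, mostly with a low value. They report only what shows in the picture. A call takes as long as a camera call.
- search_frame(picture, label): "at" ([x, y, z] in m, in world coordinates, good to about 4 mm: the middle of the surface that is visible of it).
- masks_of(picture, label): "mask" (400x640 bool, what is visible of it).
The state is a dict: "t": time; "q": joint angles; "dq": joint speeds; "joint_torque": joint torques, N m; "tool_pos": TCP position; "orientation": TCP orientation; "force": force on the tool from outside, world axes, zero at the start; "wrist_torque": the same for the moment, N m; "opening": finger opening in m.
Only numpy, scipy, OpenCV 4.12 (cv2) and the standard library are available. Lean on these libraries where they do the work, as an engineer would, in place of code of your own. Each camera call takes 0.05 s, during which the arm holds its last target.

## Working session

There is one attempt and no reset: what is moved stays moved. The work goes in short steps, Python scripts to look and compute and a tool call to move; the robot and the scene stay as the last step left them, time stands still between calls to the robot, and variables do not carry over. Pictures are saved under pics/ and viewed, and the job is handed in when it is done.

Besides the shell and the picture viewer there is one more tool, called after "Emit:" in YAML: its name, and indented under it one key for each argument. drive_tool: Moves the arm, as the interface text tells. Its arguments: {"type":"object","properties":{"plan":{"type":"array"},"newtons":{"type":"number"}},"required":["plan"]}

```bash
mkdir -p pics; ls; cat > h.py <<'E'
import numpy as np, cv2
from scipy.spatial.transform import Rotation as R
from plant import read_state, read_camera, close_job, search_frame, masks_of, grasp_offset
def save(im,n): cv2.imwrite('pics/'+n+'.png',cv2.cvtColor(im,cv2.COLOR_RGB2BGR))
def rot(a):
    a=np.array(a,float); return a if a.shape==(3,3) else R.from_rotvec(a).as_matrix()
def ray(c,u,v):
    K=np.array(c['K']); d=np.linalg.inv(K)@[u,v,1]; d=np.array([d[0],-d[1],-d[2]])
    return np.array(c['xyz']), rot(c['attitude'])@d
def atz(c,u,v,z):
    o,d=ray(c,u,v); return o+d*(z-o[2])/d[2]
def proj(c,P):
    K=np.array(c['K']); p=rot(c['attitude']).T@(np.array(P)-c['xyz']); q=K@[p[0],-p[1],-p[2]]; return q[:2]/q[2]
E
python3 - <<'E'
from h import *
print(read_state(),grasp_offset)
for n in('scene','top'):
    c=read_camera(n); save(c['pixels'],n+'0'); print(n,{k:v for k,v in c.items() if k!='pixels'})
    for l in('carton_mid','clamp','bed','jaw','pad','handle','lever','blue_carton','red_marker'):
        try: print(l,[(np.round(d['at'],4),round(d['p'],2)) for d in search_frame(c,l)[:2]])
        except Exception as e: print(l,e)
E
```

```text
pics
{'t': 0.0, 'q': array([ 1.15157510e+00,  1.31142890e-01,  1.48929282e+00, -2.30651277e-05,
        1.52301737e+00, -8.54011070e-02]), 'dq': array([-0.00017234,  0.00086893, -0.00233706,  0.00109679, -0.0002738 ,
        0.00055805]), 'joint_torque': array([-1.85082703e-03, -5.59859061e+01, -4.91748226e+01,  7.67574110e-02,
        3.59325169e-02, -1.12333164e-04]), 'tool_pos': array([0.19634185, 0.56634713, 0.21759095]), 'orientation': array([-5.21856696e-01, -3.09749643e+00,  2.83844699e-03]), 'force': array([ 0.59234516, -0.10873117,  0.59628316]), 'wrist_torque': array([ 0.05254352,  0.00989654, -0.02001112]), 'opening': 0.09348201679416429} 0.0188
scene {'K': array([[388.37938486,   0.        , 318.93948621],
       [  0.        , 388.37938486, 200.43758901],
       [  0.        ,   0.        ,   1.        ]]), 'xyz': array([-0.11159369, -0.55836388,  0.97829638]), 'attitude': array([ 0.67845983, -0.29927859, -0.83705246]), 'shot': 1}
carton_mid [(array([ 0.4766, -0.4507,  0.0564]), 0.71)]
clamp [(array([ 0.45  , -0.1761,  0.0095]), 0.91)]
bed [(array([ 0.4508, -0.1741,  0.0
[... 421 characters left out ...]
203.44588722],
       [  0.        ,   0.        ,   1.        ]]), 'xyz': array([ 0.36810893, -0.05269023,  1.42093648]), 'attitude': array([ 0.06553483, -0.04179141, -1.56187781]), 'shot': 2}
carton_mid [(array([ 0.4883, -0.4388,  0.0625]), 0.66)]
clamp [(array([ 0.4712, -0.133 ,  0.0136]), 0.69)]
bed [(array([ 0.4652, -0.1363,  0.0115]), 0.79)]
jaw [(array([ 0.4693, -0.1628,  0.0789]), 0.88)]
pad [(array([ 0.4746, -0.1329,  0.0669]), 0.64)]
handle [(array([ 0.4674, -0.2318,  0.1652]), 0.82), (array([ 0.473 , -0.1366,  0.0639]), 0.2)]
lever [(array([ 0.4686, -0.2293,  0.166 ]), 0.74)]
blue_carton [(array([0.4655, 0.353 , 0.0457]), 0.67)]
red_marker [(array([0.3708, 0.2087, 0.0177]), 0.74)]
```

View pics/scene0.png

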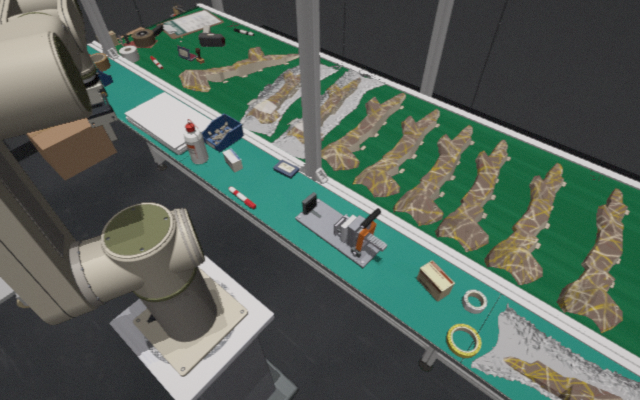

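View pics/top0.png

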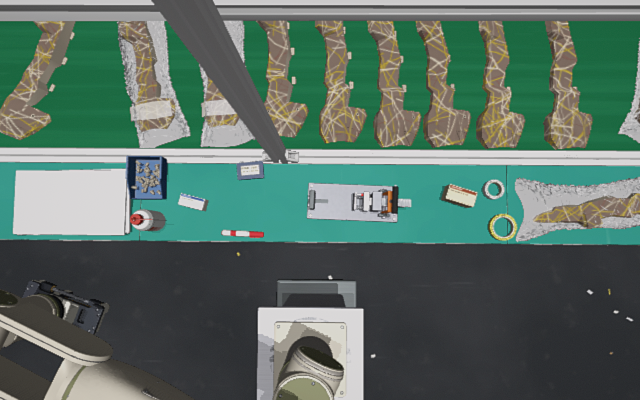

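```bash
python3 - <<'E'
import cv2
t=cv2.imread('pics/top0.png'); s=cv2.imread('pics/scene0.png')
cv2.imwrite('pics/top0z.png',cv2.resize(t[180:320,300:500],None,fx=4,fy=4,interpolation=cv2.INTER_CUBIC)) if 0 else None
cv2.imwrite('pics/top0z.png',cv2.resize(t[120:280,310:510],None,fx=4,fy=3.75,interpolation=cv2.INTER_CUBIC))
E
```

```text
(no output)
```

The top view shows the clamp at about px (308–398, 183–222) with the stop to the left (world +y). The carton is at (461,195), the blue carton at (192,202), the marker at (243,233), and the post foot at (288,156).

View pics/top0z.png

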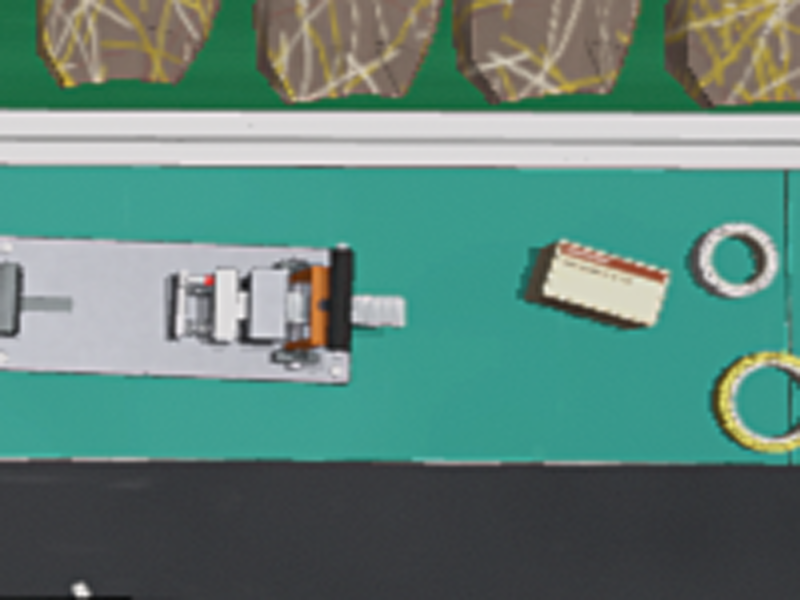

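```bash
python3 - <<'E'
from h import *
c=read_camera('top'); s=read_camera('scene')
for cam,n in((c,'top'),(s,'scene')):
  for l in('carton_mid','clamp','handle','jaw','pad'):
    for d in masks_of(cam,l)[:1]:
        m=d['mask'].astype(np.uint8); (x,y),(w,h),a=cv2.minAreaRect(cv2.findNonZero(m))
        cn=cv2.boxPoints(((x,y),(w,h),a)); print(n,l,round(d['p'],2),m.sum(),(x,y),(w,h),a)
        z={'carton_mid':.06,'clamp':.012,'handle':.165,'jaw':.086,'pad':.07}[l]
        if n=='top': print(np.round([atz(cam,*p,z)[:2] for p in cn],4).tolist())
im=c['pixels'][170:225,435:490]; save(cv2.resize(im,None,fx=10,fy=10,interpolation=cv2.INTER_CUBIC),'cart')
im=s['pixels'][180:310,290:470]; save(cv2.resize(im,None,fx=4,fy=4,interpolation=cv2.INTER_CUBIC),'sz')
E
```

```text
top carton_mid 0.57 619 (458.300048828125, 195.6000213623047) (33.83636474609375, 19.28989028930664) 18.43494987487793
[[0.4759, -0.3778], [0.5302, -0.3962], [0.4992, -0.4901], [0.4451, -0.4715]]
top clamp 0.63 3221 (358.6434326171875, 202.41073608398438) (102.8248062133789, 37.07564926147461) 1.7899105548858643
[[0.4156, 0.0143], [0.5294, 0.012], [0.5217, -0.3025], [0.4084, -0.2985]]
top handle 0.84 295 (390.0, 200.0) (28.0, 14.0) 90.0
[[0.5031, -0.2003], [0.5033, -0.2384], [0.4269, -0.2382], [0.4266, -0.2003]]
top jaw 0.77 369 (381.5, 201.5) (17.0, 57.0) 90.0
[[0.4905, -0.1228], [0.4918, -0.2876], [0.4425, -0.2874], [0.4412, -0.123]]
scene carton_mid 0.92 874 (433.75006103515625, 280.2500305175781) (38.18376159667969, 24.748737335205078) 45.0
scene clamp 0.74 138 (240.9672088623047, 197.1393280029297) (31.369035720825195, 5.377549171447754) 39.80557632446289
scene handle 0.82 355 (366.29736328125, 227.57907104492188) (14.91296100616455, 44.691688537597656) 19.29004669189453
scene pad 0.56 90 (338.29998779296875, 223.9000244140625) (6.7082037925720215, 18.335756301879883) 26.56505012512207
```

View pics/cart.png

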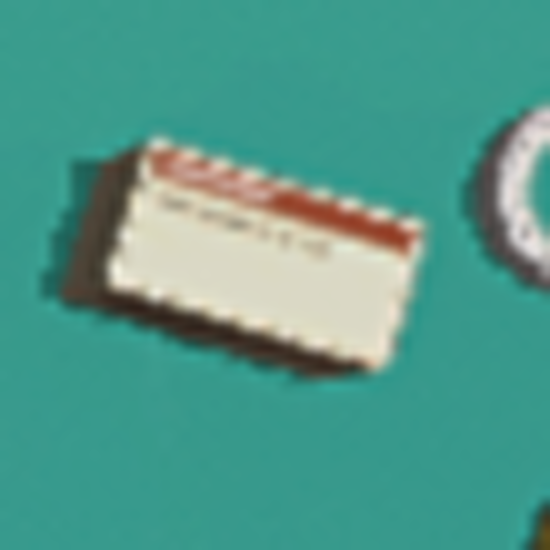

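View pics/sz.png

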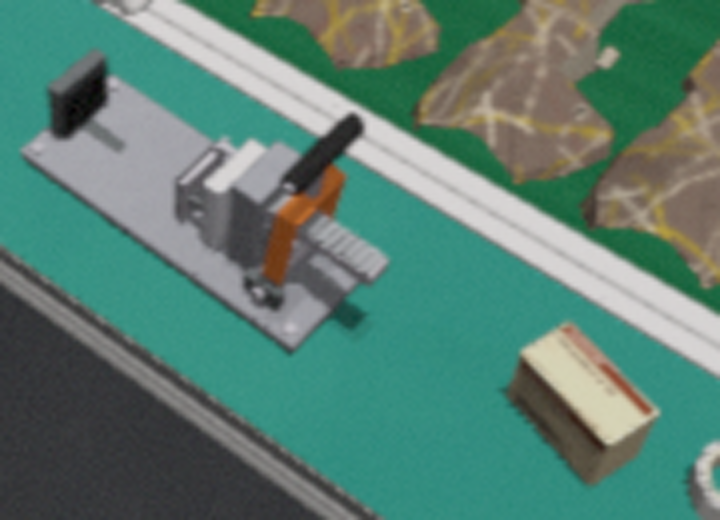

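```bash
python3 - <<'E'
from h import *
c=read_camera('top'); im=c['pixels']; s=read_camera('scene')
hsv=cv2.cvtColor(im,cv2.COLOR_RGB2HSV)
# non-teal
nt=~((hsv[...,0]>70)&(hsv[...,0]<95)&(hsv[...,1]>90))
up=[];lo=[]
for u in range(312,395,3):
    col=[v for v in range(178,230) if nt[v,u]]
    if u<385: up.append((u,min(col)-.5)); lo.append((u,max(col)+.5))
lf=[]
for v in range(188,218,2):
    r=[u for u in range(295,330) if nt[v,u]]; lf.append((min(r)-.5,v))
rt=[]
for v in list(range(186,191))+list(range(213,220)):
    r=[u for u in range(340,415) if nt[v,u]]; rt.append((max(r)+.5,v))
print(up,lo,lf,rt)
f=lambda L:np.array([atz(c,a,b,.012)[:2] for a,b in L])
for n,L,ax in(('up',f(up),1),('lo',f(lo),1),('lf',f(lf),0),('rt',f(rt),0)):
    p=np.polyfit(L[:,ax],L[:,1-ax],1); m=L.mean(0); print(n,p,m)
# carton: blob of nonteal
r=nt[175:222,436:485].astype(np.uint8); n,lab,st,ct=cv2.connectedComponentsWithStats(r)
print(st)
E
```

```text
[(312, 182.5), (315, 182.5), (318, 182.5), (321, 182.5), (324, 182.5), (327, 182.5), (330, 182.5), (333, 183.5), (336, 183.5), (339, 183.5), (342, 183.5), (345, 183.5), (348, 183.5), (351, 183.5), (354, 183.5), (357, 184.5), (360, 184.5), (363, 184.5), (366, 184.5), (369, 184.5), (372, 184.5), (375, 184.5), (378, 184.5), (381, 185.5), (384, 185.5)] [(312, 218.5), (315, 218.5), (318, 218.5), (321, 218.5), (324, 219.5), (327, 219.5), (330, 219.5), (333, 219.5), (336, 219.5), (339, 219.5), (342, 219.5), (345, 219.5), (348, 220.5), (351, 220.5), (354, 220.5), (357, 220.5), (360, 220.5), (363, 220.5), (366, 220.5), (369, 220.5), (372, 221.5), (375, 221.5), (378, 221.5), (381, 221.5), (384, 221.5)] [(307.5, 188), (307.5, 190), (307.5, 192), (307.5, 194), (307.5, 196), (307.5, 198), (307.5, 200), (307.5, 202), (306.5, 204), (306.5, 206), (306.5, 208), (306.5, 210), (306.5, 212), (306.5, 214), (306.5, 216)] [(396.5, 186), (397.5, 187), (397.5, 188), (397.5, 189), (397.5, 190), (396.5, 213), (397.5, 214), (397.5, 215), (397.5, 216), (397.5, 217), (397.5, 218), (397.5, 219)]
up [0.03444869 0.52966456] [ 0.52583471 -0.11117556]
lo [0.035364   0.41837108] [ 0.41442044 -0.11171345]
lf [-0.03898942  0.03204402] [0.46868091 0.01377042]
rt [ 0.00167371 -0.26268119] [ 0.46371259 -0.26190507]
[[   0    0   49   47 1682]
 [   5    9   37   24  602]
 [  47    9    2   11   19]]
```

The scene view shows the carton upright (zoom 585,405), the lever leaning back with its black crossbar at zoom (325,155), the pad and jaw at (215,190), and the stop at (78,95). Next I'll fit the carton and work out the tool moves.

```bash
cat >> h.py <<'E'
YAW=-0.035; CO=np.array([0.4701,-0.1115]); cy=np.array([np.sin(-YAW),np.cos(YAW)]); cx=np.array([np.cos(YAW),np.sin(YAW)])
def cl(x,y): return CO+cx*x+cy*y
def incl(P): d=np.array(P)[:2]-CO; return np.array([d@cx,d@cy])
def delta(target, ydir):
    """shift in current tool axes (cm) to target TCP and z turn (deg) so tool y along ydir (world 2d, either way)"""
    s=read_state(); M=rot(s['orientation']); d=M.T@(np.array(target)-s['tool_pos'])*100
    opts=[]
    for sg in(1,-1):
        y=np.array([*(np.array(ydir)*sg),0]); z=np.array([0,0,-1.]); x=np.cross(y,z); T=np.stack([x,y,z],1)
        opts.append(np.degrees(R.from_matrix(M.T@T).as_rotvec()))
    print('t',round(s['t'],2),'pos',s['tool_pos'].round(4),'q6',s['q'][5].round(3),'F',s['force'].round(1),'open',s['opening'].round(4))
    print('linear cm',d.round(2),'turns',[o.round(1) for o in opts]); print('tool axes world',M.round(3).tolist())
E
python3 - <<'E'
from h import *
c=read_camera('top'); im=c['pixels']
px=[(435+x/10-.45,170+y/10-.45) for x,y in((150,140),(422,225),(378,368),(105,290))]
P=np.array([atz(c,u,v,.06)[:2] for u,v in px]); print(P.round(4))
m=P.mean(0); yd=(P[0]-P[1]+P[3]-P[2]); print('len',np.linalg.norm(yd)/2,'wid',np.linalg.norm(P[0]-P[3]),np.linalg.norm(P[1]-P[2])); yd/=np.linalg.norm(yd)
xd=np.array([yd[1],-yd[0]]); print('carton',m,'xdir',xd,'yaw',np.arctan2(-yd[0],yd[1]))
s=read_camera('scene'); mk=masks_of(s,'carton_mid')[0]['mask']; v,u=np.nonzero(mk); print('scene check mask mean',u.mean(),v.mean(),proj(s,[*m,.03]),[proj(s,[*p,.06]).round(1) for p in P])
delta([*m,.1],xd)
for yy in(92,104): print(proj(c,[*cl(0,yy),.072]),proj(c,[*cl(28,yy),.072]))
h=search_frame(s,'handle')[0]; print(h['at'],incl(h['at']))
for n,k in(('top',c),('scene',s)):
    m=masks_of(k,'handle')
    if m: v,u=np.nonzero(m[0]['mask']); print(n,u.mean(),v.mean(),[proj(k,[*cl(0,-108-135*np.sin(a)),.024+.135*np.cos(a)]).round(1) for a in(.12,0.,-.12)])
E
```

```text
[[ 0.523  -0.4086]
 [ 0.4984 -0.4881]
 [ 0.4561 -0.4747]
 [ 0.4785 -0.395 ]]
len 0.08299352288315583 wid 0.04654472326724328 0.04438136171408676
carton [ 0.48902584 -0.44161119] xdir [ 0.95909683 -0.28307819] yaw -0.28700206772513076
scene check mask mean 434.08508014796547 280.01356350184955 [432.9686301  280.55762631] [array([430.7, 259.9]), array([452.8, 282.4]), array([440.4, 290.6]), array([418. , 267.9])]Traceback (most recent call last):
  File "<stdin>", line 8, in <module>
  File "h.py", line 24, in delta
    print('t',round(s['t'],2),'pos',s['tool_pos'].round(4),'q6',s['q'][5].round(3),'F',s['force'].round(1),'open',s['opening'].round(4))
                                                                                                                  ^^^^^^^^^^^^^^^^^^
AttributeError: 'float' object has no attribute 'round'
```

```bash
sed -i "s/s\['opening'\].round(4)/round(float(s['opening']),4)/; s/return CO+cx\*x+cy\*y/return CO+cx*x\/1000+cy*y\/1000/" h.py
python3 - <<'E'
from h import *
m=[.489,-.4416];xd=[.959,-.283]
delta([*m,.12],xd)
c=read_camera('top');s=read_camera('scene')
for n,k in(('top',c),('scene',s)):
    q=masks_of(k,'handle')
    if q: v,u=np.nonzero(q[0]['mask']); print(n,u.mean(),v.mean(),[proj(k,[*cl(0,-108-135*np.sin(a)),.024+.135*np.cos(a)]).round(1) for a in(.12,0.,-.12)])
E
```

```text
t 1.85 pos [0.1965 0.5669 0.2186] q6 -0.085 F [-0.7  1.  -0.1] open 0.0932
linear cm [-60.67 -85.7    9.86] turns [array([-0. , -0. , 87.3]), array([  0. ,  -0. , -92.7])]
tool axes world [[-0.945, 0.328, -0.0], [0.328, 0.945, -0.0], [0.0, -0.0, -1.0]]
top 392.484126984127 199.64285714285714 [array([395.6, 199.9]), array([389.8, 199.7]), array([383.8, 199.4])]
scene 366.4659949622166 227.43576826196474 [array([370.1, 219. ]), array([365.3, 215.7]), array([360.6, 212.9])]
```

Emit:
drive_tool:
  plan:
    - {"claw":0,"linear":[0,0,-0.5],"angular":[0,0,9.7]}
    - {"claw":0,"linear":[0,0,-0.5],"angular":[0,0,9.7]}
    - {"claw":0,"linear":[0,0,-0.5],"angular":[0,0,9.7]}
    - {"claw":0,"linear":[0,0,-0.5],"angular":[0,0,9.7]}
    - {"claw":0,"linear":[0,0,-0.5],"angular":[0,0,9.7]}
    - {"claw":0,"linear":[0,0,-0.5],"angular":[0,0,9.7]}
    - {"claw":0,"linear":[0,0,-0.5],"angular":[0,0,9.7]}
    - {"claw":0,"linear":[0,0,-0.5],"angular":[0,0,9.7]}
    - {"claw":0,"linear":[0,0,0],"angular":[0,0,9.7]}
    - {"claw":0,"linear":[-3.85,3.45,0],"angular":[0,0,0]}
    - {"claw":0,"linear":[-3.85,3.45,0],"angular":[0,0,0]}
    - {"claw":0,"linear":[-3.85,3.45,0],"angular":[0,0,0]}

```text
t: 3.55
tool_pos: [0.2636, 0.4255, 0.2586]
orientation: [2.515, 1.882, 0.0]
force: [0.3, -0.5, 0.2]
opening: 0.0931
```

Emit:
drive_tool:
  plan:
    - {"claw":0,"linear":[-3.85,3.45,0],"angular":[0,0,0]}
    - {"claw":0,"linear":[-3.85,3.45,0],"angular":[0,0,0]}
    - {"claw":0,"linear":[-3.85,3.45,0],"angular":[0,0,0]}
    - {"claw":0,"linear":[-3.85,3.45,0],"angular":[0,0,0]}
    - {"claw":0,"linear":[-3.85,3.45,0],"angular":[0,0,0]}
    - {"claw":0,"linear":[-3.85,3.45,0],"angular":[0,0,0]}
    - {"claw":0,"linear":[-3.85,3.45,0],"angular":[0,0,0]}
    - {"claw":0,"linear":[0,0,0],"angular":[0,0,0]}

```text
t: 4.55
tool_pos: [0.4196, 0.0972, 0.2587]
orientation: [2.52, 1.874, -0.0]
force: [-0.4, 0.1, 0.1]
opening: 0.0931
```

```bash
python3 - <<'E'
from h import *
delta([.489,-.4416,.12],[.959,-.283])
E
```

```text
t 4.55 pos [0.4196 0.0972 0.2587] q6 0.401 F [-0.4  0.1  0.1] open 0.0931
linear cm [-49.59  22.15  13.91] turns [array([ 0. ,  0. , -0.3]), array([ 1.000e-01, -0.000e+00,  1.797e+02])]
tool axes world [[0.288, 0.958, 0.0], [0.958, -0.288, -0.001], [-0.001, 0.001, -1.0]]
```

Emit:
drive_tool:
  plan:
    - {"claw":0,"linear":[-4.5,2.0,0],"angular":[0,0,0]}
    - {"claw":0,"linear":[-4.5,2.0,0],"angular":[0,0,0]}
    - {"claw":0,"linear":[-4.5,2.0,0],"angular":[0,0,0]}
    - {"claw":0,"linear":[-4.5,2.0,0],"angular":[0,0,0]}
    - {"claw":0,"linear":[-4.5,2.0,0],"angular":[0,0,0]}
    - {"claw":0,"linear":[-4.5,2.0,0],"angular":[0,0,0]}
    - {"claw":0,"linear":[-4.5,2.0,0],"angular":[0,0,0]}
    - {"claw":0,"linear":[-4.5,2.0,0],"angular":[0,0,0]}
    - {"claw":0,"linear":[-4.5,2.0,2],"angular":[0,0,0]}
    - {"claw":0,"linear":[-4.5,2.0,4],"angular":[0,0,0]}
    - {"claw":0,"linear":[-4.5,2.1,4],"angular":[0,0,0]}
    - {"claw":0,"linear":[0,0,3],"angular":[0,0,-0.3]}

```text
t: 6.05
tool_pos: [0.4901, -0.4365, 0.1265]
orientation: [-2.51, -1.884, 0.001]
force: [-0.1, 2.0, -0.3]
opening: 0.0931
```

```bash
python3 - <<'E'
from h import *
delta([.489,-.4416,.02],[.959,-.283])
c=read_camera('top'); save(cv2.resize(c['pixels'][120:280,360:560],None,fx=4,fy=3.75),'t1')
c=read_camera('scene'); save(cv2.resize(c['pixels'][180:340,330:530],None,fx=4,fy=3.75),'s1')
E
```

```text
t 6.05 pos [ 0.4901 -0.4365  0.1265] q6 -0.522 F [-0.1  2.  -0.3] open 0.0931
linear cm [-0.53  0.06 10.65] turns [array([-0.1, -0.1,  0.2]), array([ 1.000e-01, -2.000e-01, -1.798e+02])]
tool axes world [[0.279, 0.96, -0.002], [0.96, -0.279, 0.002], [0.001, -0.003, -1.0]]
```

View pics/s1.png

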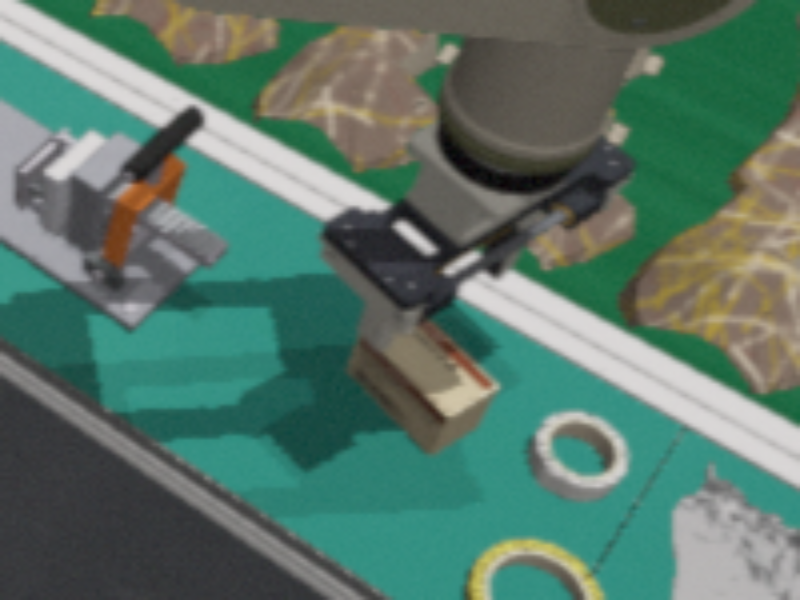

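The gripper is centred above the carton (zoom 425,390), with its jaws across the 45 mm width. Descending.

Emit:
drive_tool:
  plan:
    - {"claw":0,"linear":[-0.5,0.05,2.0],"angular":[0,0,0.2]}
    - {"claw":0,"linear":[0,0,2.5],"angular":[0,0,0]}
    - {"claw":0,"linear":[0,0,2.5],"angular":[0,0,0]}
    - {"claw":0,"linear":[0,0,2.0],"angular":[0,0,0]}
    - {"claw":0,"linear":[0,0,1.4],"angular":[0,0,0]}
    - {"claw":0,"linear":[0,0,0],"angular":[0,0,0]}
    - {"claw":1,"linear":[0,0,0],"angular":[0,0,0]}
    - {"claw":1,"linear":[0,0,0],"angular":[0,0,0]}
    - {"claw":1,"linear":[0,0,0],"angular":[0,0,0]}
    - {"claw":1,"linear":[0,0,0],"angular":[0,0,0]}
    - {"claw":1,"linear":[0,0,0],"angular":[0,0,0]}
    - {"claw":1,"linear":[0,0,0],"angular":[0,0,0]}
  newtons: 15

```text
t: 7.65
tool_pos: [0.4896, -0.4405, 0.0261]
orientation: [2.514, 1.883, 0.0]
force: [0.2, -0.4, 0.8]
opening: 0.0448
```

Emit:
drive_tool:
  plan:
    - {"claw":1,"linear":[0,0,-1],"angular":[0,0,0]}
    - {"claw":1,"linear":[0,0,-3],"angular":[0,0,0]}
    - {"claw":1,"linear":[0,0,-4],"angular":[0,0,0]}
    - {"claw":1,"linear":[0,0,-4],"angular":[0,0,0]}
    - {"claw":1,"linear":[0,0,-4],"angular":[0,0,0]}
    - {"claw":1,"linear":[0,0,-4],"angular":[0,0,0]}
    - {"claw":1,"linear":[0,0,-2],"angular":[0,0,0]}
    - {"claw":1,"linear":[0,0,0],"angular":[0,0,0]}

```text
t: 8.65
tool_pos: [0.4901, -0.4411, 0.2478]
orientation: [2.512, 1.882, 0.001]
force: [0.2, -0.2, -1.6]
opening: 0.0447
```

```bash
python3 - <<'E'
from h import *
c=read_camera('top'); save(cv2.resize(c['pixels'][120:280,360:560],None,fx=4,fy=3.75),'t2')
c=read_camera('scene'); save(cv2.resize(c['pixels'][130:290,330:530],None,fx=4,fy=3.75),'s2')
delta([*cl(0,47),.24],cx); print(cx,cy,cl(0,47))
E
```

```text
t 8.75 pos [ 0.4891 -0.44    0.2442] q6 -0.526 F [-0.6 -0.6 -2. ] open 0.045
linear cm [ 35.55 -12.21   0.48] turns [array([ -0.1,  -0.1, -14.3]), array([-1.000e-01,  2.000e-01,  1.657e+02])]
tool axes world [[0.281, 0.96, -0.002], [0.96, -0.281, 0.002], [0.001, -0.002, -1.0]]
[ 0.99938756 -0.03499285] [0.03499285 0.99938756] [ 0.47174466 -0.06452878]
```

View pics/s2.png

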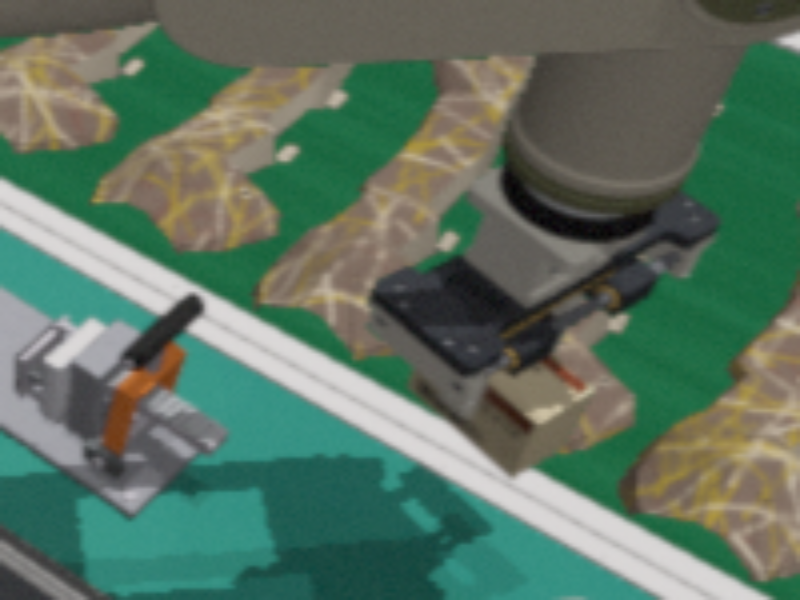

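The carton hangs upright in the gripper (zoom 510,415). Carrying it over the lever to the bed, biased 3 mm toward the pad.

Emit:
drive_tool:
  plan:
    - {"claw":1,"linear":[0,0,0],"angular":[0,0,-7.15]}
    - {"claw":1,"linear":[0,0,0],"angular":[0,0,-7.15]}
    - {"claw":1,"linear":[3,-0.35,0],"angular":[0,0,0]}
    - {"claw":1,"linear":[4.5,-0.35,0],"angular":[0,0,0]}
    - {"claw":1,"linear":[4.5,-0.35,0],"angular":[0,0,0]}
    - {"claw":1,"linear":[4.5,-0.35,0],"angular":[0,0,0]}
    - {"claw":1,"linear":[4.5,-0.35,0],"angular":[0,0,0]}
    - {"claw":1,"linear":[4.5,-0.35,0],"angular":[0,0,0]}
    - {"claw":1,"linear":[4.5,-0.35,0],"angular":[0,0,0]}
    - {"claw":1,"linear":[4.5,-0.35,0],"angular":[0,0,0]}
    - {"claw":1,"linear":[2.6,-0.25,0],"angular":[0,0,0]}
    - {"claw":1,"linear":[0,0,0],"angular":[0,0,0]}

```text
t: 10.25
tool_pos: [0.4711, -0.0669, 0.2439]
orientation: [-2.255, -2.183, 0.003]
force: [0.2, -0.9, -0.9]
opening: 0.045
```

Emit:
drive_tool:
  plan:
    - {"claw":1,"linear":[0,0,4],"angular":[0,0,0]}
    - {"claw":1,"linear":[0,0,4],"angular":[0,0,0]}
    - {"claw":1,"linear":[0,0,2],"angular":[0,0,0]}
    - {"claw":1,"linear":[0,0,0],"angular":[0,0,0]}
    - {"claw":1,"linear":[0,0,0],"angular":[0,0,0]}

```text
t: 10.88
tool_pos: [0.4723, -0.0692, 0.1464]
orientation: [2.261, 2.181, -0.0]
force: [1.2, 0.5, -0.4]
opening: 0.0455
```

```bash
python3 - <<'E'
from h import *
c=read_camera('top'); save(cv2.resize(c['pixels'][140:260,280:430],None,fx=5,fy=5),'t3')
c=read_camera('scene'); save(cv2.resize(c['pixels'][150:290,270:430],None,fx=5,fy=4.2),'s3')
delta([*cl(0,44),.038],cx)
E
```

```text
t 10.97 pos [ 0.4729 -0.0692  0.1473] q6 -0.217 F [ 0.1  0.2 -1.5] open 0.0447
linear cm [ 0.17 -0.16 10.93] turns [array([ 0.1,  0. , -0. ]), array([  0. ,  -0.2, 180. ])]
tool axes world [[0.036, 0.999, 0.002], [0.999, -0.036, -0.001], [-0.001, 0.002, -1.0]]
```

View pics/s3.png

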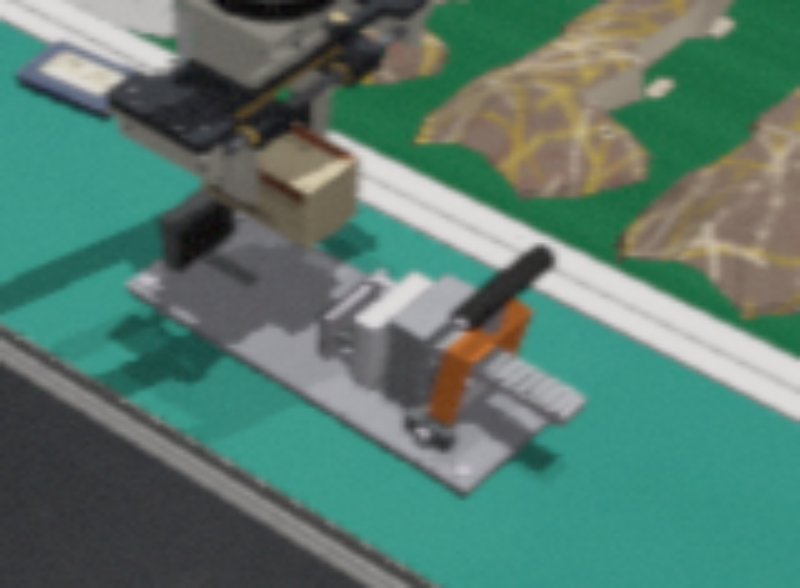

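View pics/t3.png

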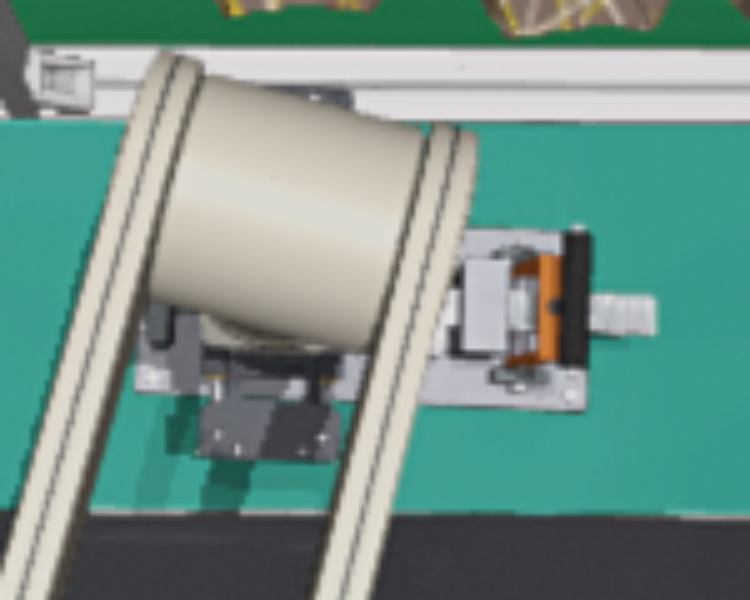

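The carton hangs above the bed between stop and pad in the scene view (zoom 310,190). The top view is blocked by the arm. I'll lower it partway and check against the stop.

Emit:
drive_tool:
  plan:
    - {"claw":1,"linear":[0.15,-0.15,2],"angular":[0,0,0]}
    - {"claw":1,"linear":[0,0,3],"angular":[0,0,0]}
    - {"claw":1,"linear":[0,0,2],"angular":[0,0,0]}
    - {"claw":1,"linear":[0,0,1.5],"angular":[0,0,0]}
    - {"claw":1,"linear":[0,0,0],"angular":[0,0,0]}
    - {"claw":1,"linear":[0,0,0],"angular":[0,0,0]}

```text
t: 11.72
tool_pos: [0.4715, -0.0673, 0.0621]
orientation: [2.259, 2.181, 0.001]
force: [0.6, 0.5, -1.5]
opening: 0.0449
```

```bash
python3 - <<'E'
from h import *
delta([*cl(0,44),.038],cx)
c=read_camera('scene'); save(cv2.resize(c['pixels'][175:255,290:390],None,fx=8,fy=7.5,interpolation=cv2.INTER_CUBIC),'s4')
f=lambda x,y,z:((proj(c,[*cl(x,y),z])-[290,175])*[8,7.5]).round(0)
for yy in(92,104): print('stop',yy,f(-28,yy,.07),f(28,yy,.012),f(-28,yy,.012))
E
```

```text
t 11.72 pos [ 0.4715 -0.0673  0.0621] q6 -0.214 F [ 0.6  0.5 -1.5] open 0.0449
linear cm [-0.02  0.01  2.41] turns [array([ 0.1,  0. , -0. ]), array([ 0.0e+00, -1.0e-01,  1.8e+02])]
tool axes world [[0.035, 0.999, 0.002], [0.999, -0.035, -0.0], [-0.0, 0.002, -1.0]]
stop 92 [127. 230.] [227. 243.] [132. 319.]
stop 104 [104. 216.] [205. 229.] [111. 304.]
```

View pics/s4.png

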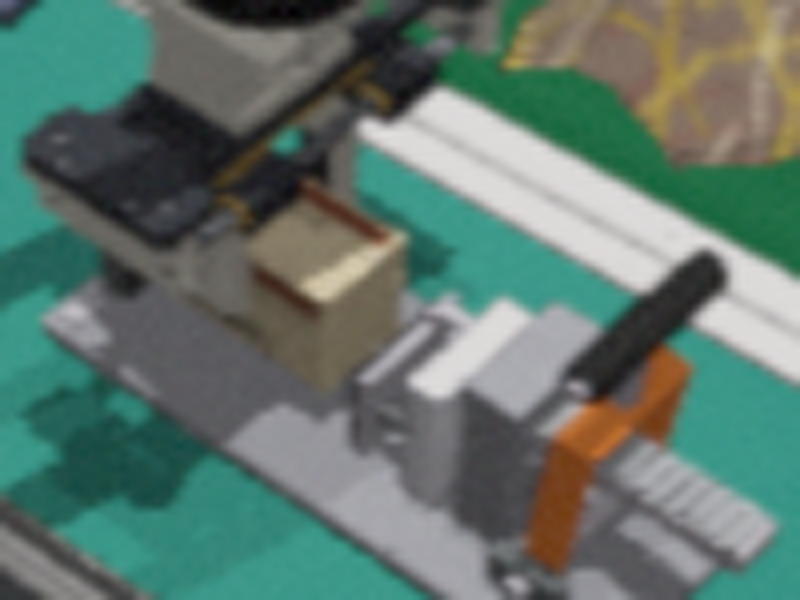

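```bash
python3 - <<'E'
from h import *
c=read_camera('scene')
f=lambda x,y,z:((proj(c,[*cl(x,y),z])-[290,175])*[8,7.5]).round(0)
zb=.0621-.0255
for dy in(-3,0,3): print(dy,f(-22.5,1.5+dy,zb+.06),f(22.5,1.5+dy,zb+.06),f(-22.5,1.5+dy,zb))
E
```

```text
-3 [320. 299.] [400. 233.] [319. 392.]
0 [314. 295.] [393. 229.] [313. 388.]
3 [308. 291.] [387. 225.] [307. 385.]
```

```bash
python3 - <<'E'
from h import *
c=read_camera('scene'); im=c['pixels'].copy()
big=cv2.resize(im[170:280,270:400],None,fx=6,fy=5.4,interpolation=cv2.INTER_CUBIC)
f=lambda x,y,z:tuple(int(v) for v in ((proj(c,[*cl(x,y),z])-[270,170]+.5)*[6,5.4]).round(0))
for P,Q in (((-55,125),(-55,-151)),((-55,125),(55,125)),((-55,-151),(55,-151))): cv2.line(big,f(*P,.012),f(*Q,.012),(255,0,0),1)
cv2.circle(big,f(0,-108-16.2,.158),3,(0,255,0),-1)
for x in(-38,38): cv2.circle(big,f(x,-108-16.2,.158),3,(0,255,0),-1)
save(big,'s5')
E
```

```text
(no output)
```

View pics/s5.png

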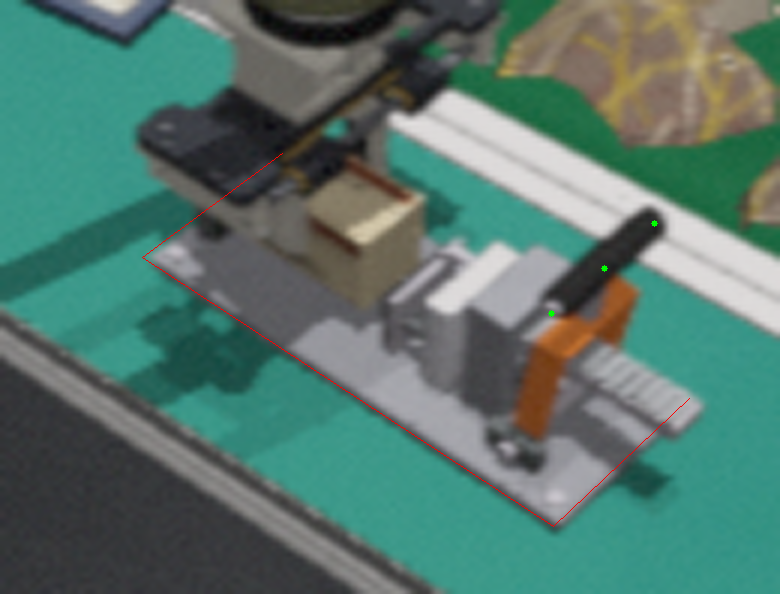

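The overlay matches the base plate, and the handle sits at the lever-0 position. The carton reads about 3 mm further toward the pad than planned, so I'll nudge it +2 mm while setting it down.

Emit:
drive_tool:
  plan:
    - {"claw":1,"linear":[0.2,0,1.0],"angular":[0,0,0]}
    - {"claw":1,"linear":[0,0,0.8],"angular":[0,0,0]}
    - {"claw":1,"linear":[0,0,0.4],"angular":[0,0,0]}
    - {"claw":1,"linear":[0,0,0],"angular":[0,0,0]}
    - {"claw":1,"linear":[0,0,0],"angular":[0,0,0]}

```text
t: 12.5
tool_pos: [0.4708, -0.0651, 0.039]
orientation: [2.26, 2.182, -0.0]
force: [0.2, 0.7, -0.5]
opening: 0.0451
```

```bash
python3 - <<'E'
from h import *
delta([*cl(0,46),.038],cx)
c=read_camera('scene'); save(cv2.resize(c['pixels'][175:255,290:390],None,fx=8,fy=7.5,interpolation=cv2.INTER_CUBIC),'s6')
E
```

```text
t 12.5 pos [ 0.4708 -0.0651  0.039 ] q6 -0.21 F [ 0.2  0.7 -0.5] open 0.0451
linear cm [-0.04  0.1   0.1 ] turns [array([ 0.,  0., -0.]), array([  0.,  -0., 180.])]
tool axes world [[0.035, 0.999, 0.0], [0.999, -0.035, -0.0], [-0.0, 0.0, -1.0]]
```

View pics/s6.png

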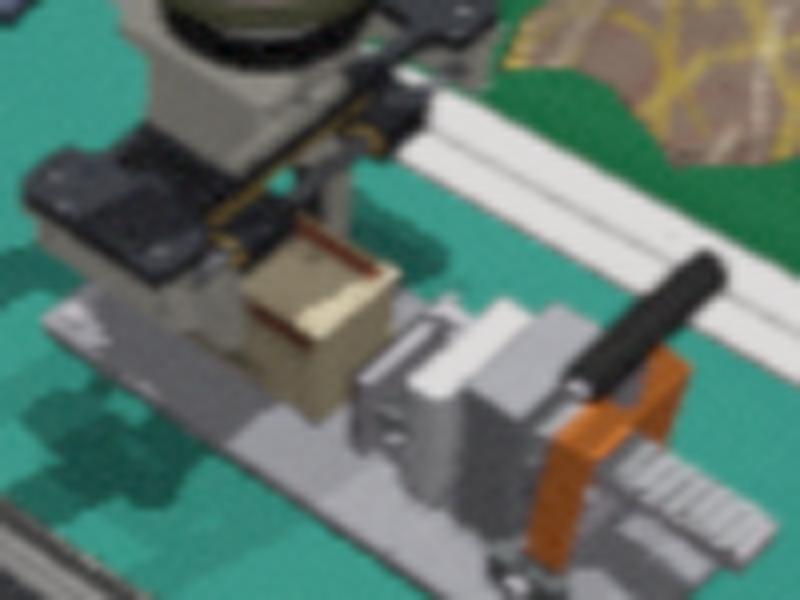

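Emit:
drive_tool:
  plan:
    - {"claw":1,"linear":[0,0,0.1],"angular":[0,0,0]}
    - {"claw":1,"linear":[0,0,0.1],"angular":[0,0,0]}
    - {"claw":1,"linear":[0,0,0],"angular":[0,0,0]}

```text
t: 12.92
tool_pos: [0.471, -0.0652, 0.0378]
orientation: [2.26, 2.182, 0.0]
force: [-3.2, 1.0, 7.4]
opening: 0.0447
```

Contact with the bed. Letting go.

Emit:
drive_tool:
  plan:
    - {"claw":0.2,"linear":[0,0,0],"angular":[0,0,0]}
    - {"claw":0,"linear":[0,0,0],"angular":[0,0,0]}
    - {"claw":0,"linear":[0,0,0],"angular":[0,0,0]}
    - {"claw":0,"linear":[0,0,0],"angular":[0,0,0]}
    - {"claw":0,"linear":[0,0,-3],"angular":[0,0,0]}
    - {"claw":0,"linear":[0,0,-5],"angular":[0,0,0]}
    - {"claw":0,"linear":[0,0,-5],"angular":[0,0,0]}
    - {"claw":0,"linear":[0,0,-5],"angular":[0,0,0]}
    - {"claw":0,"linear":[0,0,-5],"angular":[0,0,0]}
    - {"claw":0,"linear":[0,0,0],"angular":[0,0,0]}

```text
t: 14.18
tool_pos: [0.4731, -0.0656, 0.2722]
orientation: [2.255, 2.177, 0.007]
force: [0.3, -0.7, -0.1]
opening: 0.0926
```

```bash
python3 - <<'E'
from h import *
c=read_camera('scene'); save(cv2.resize(c['pixels'][175:255,290:390],None,fx=8,fy=7.5,interpolation=cv2.INTER_CUBIC),'s7')
f=lambda x,y,z:((proj(c,[*cl(x,y),z])-[290,175])*[8,7.5]).round(0)
for y in(40,43,46): print(y,[f(a*22.5,y+b*42.5,.072) for a,b in((-1,-1),(1,-1),(-1,1),(1,1))])
print([proj(c,[*cl(0,-108-16.2*k),.158]).round(1) for k in(1,0,-1)])
delta([*cl(0,-108-16.2),.21],cy)
E
```

```text
40 [array([322., 339.]), array([400., 274.]), array([154., 231.]), array([233., 169.])]
43 [array([316., 335.]), array([394., 270.]), array([149., 227.]), array([227., 166.])]
46 [array([309., 332.]), array([388., 266.]), array([143., 224.]), array([222., 162.])]
[array([370.1, 219.1]), array([365.3, 216. ]), array([360.6, 212.9])]
t 14.22 pos [ 0.4719 -0.0654  0.2692] q6 -0.21 F [ 0.5 -1.4 -1.2] open 0.093
linear cm [-17.03  -0.04   5.94] turns [array([  0.2,   0.2, -90. ]), array([ 0.2, -0.2, 90. ])]
tool axes world [[0.035, 0.999, 0.004], [0.999, -0.035, -0.001], [-0.001, 0.004, -1.0]]
```

View pics/s7.png

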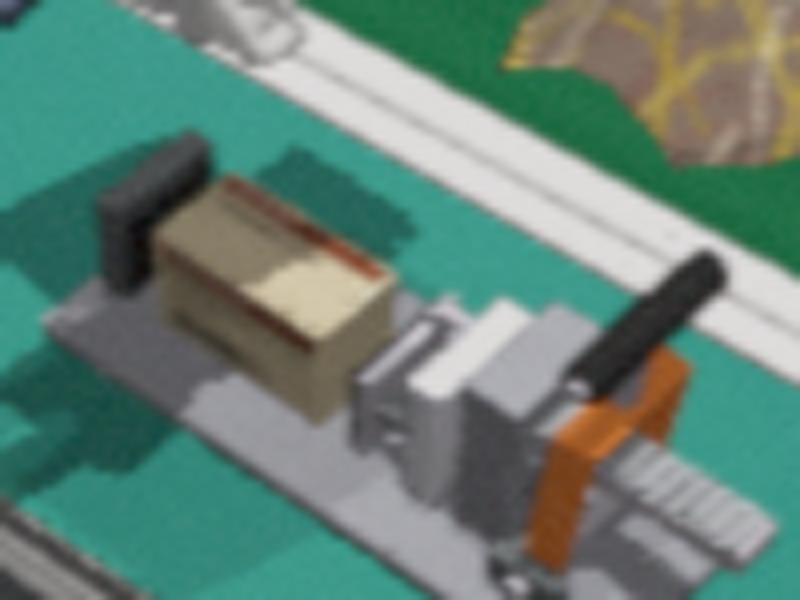

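The carton stands free on the bed (top face zoom 155–395, 175–350), with gaps to both stop and pad. Now to the handle.

Emit:
drive_tool:
  plan:
    - {"claw":0,"linear":[-4.25,0,0],"angular":[0,0,0]}
    - {"claw":0,"linear":[-4.25,0,0],"angular":[0,0,0]}
    - {"claw":0,"linear":[-4.25,0,0],"angular":[0,0,0]}
    - {"claw":0,"linear":[-4.25,0,0],"angular":[0,0,0]}
    - {"claw":0,"linear":[0,0,0],"angular":[0,0,10]}
    - {"claw":0,"linear":[0,0,0],"angular":[0,0,10]}
    - {"claw":0,"linear":[0,0,0],"angular":[0,0,10]}
    - {"claw":0,"linear":[0,0,0],"angular":[0,0,10]}
    - {"claw":0,"linear":[0,0,0],"angular":[0,0,10]}
    - {"claw":0,"linear":[0,0,0],"angular":[0,0,10]}
    - {"claw":0,"linear":[0,0,0],"angular":[0,0,10]}
    - {"claw":0,"linear":[0,0,0],"angular":[0,0,10]}

```text
t: 15.72
tool_pos: [0.4639, -0.2345, 0.2647]
orientation: [-3.133, -0.209, 0.004]
force: [-0.3, -0.4, -0.2]
opening: 0.093
```

Emit:
drive_tool:
  plan:
    - {"claw":0,"linear":[0,0,1],"angular":[0,0,10]}
    - {"claw":0,"linear":[0,0,3],"angular":[0,0,0]}
    - {"claw":0,"linear":[0,0,2],"angular":[0,0,0]}
    - {"claw":0,"linear":[0,0,0],"angular":[0,0,0]}
    - {"claw":0,"linear":[0,0,0],"angular":[0,0,0]}

```text
t: 16.35
tool_pos: [0.4649, -0.2351, 0.2075]
orientation: [3.141, -0.055, 0.0]
force: [-0.3, -0.3, 0.3]
opening: 0.0927
```

```bash
python3 - <<'E'
from h import *
delta([*cl(0,-108-16.2),.142],cy)
c=read_camera('scene'); save(cv2.resize(c['pixels'][150:270,290:440],None,fx=5,fy=5,interpolation=cv2.INTER_CUBIC),'s8')
E
```

```text
t 16.35 pos [ 0.4649 -0.2351  0.2075] q6 1.039 F [-0.3 -0.3  0.3] open 0.0927
linear cm [0.09 0.05 6.55] turns [array([ -0.,  -0., 180.]), array([ 0., -0., -0.])]
tool axes world [[0.999, -0.035, 0.0], [-0.035, -0.999, -0.0], [0.0, 0.0, -1.0]]
```

View pics/s8.png

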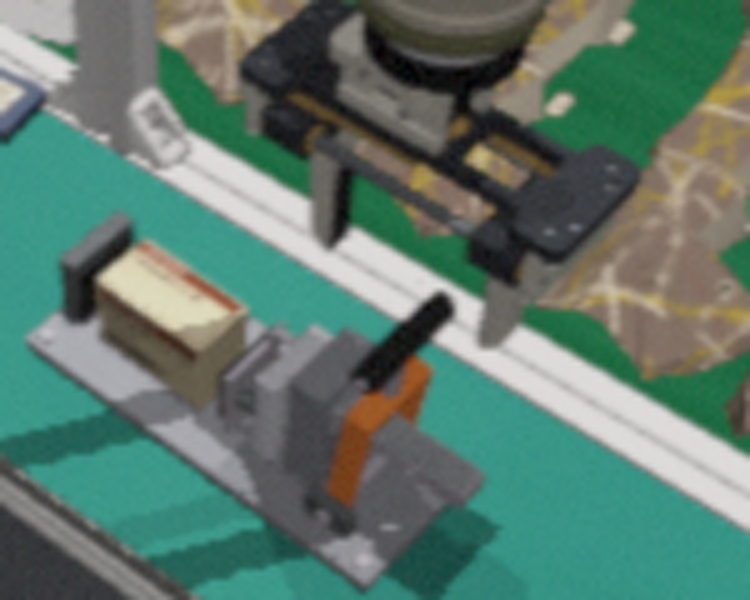

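Fingers straddle the crossbar (zoom 405,340) on both sides; descending and pinching.

Emit:
drive_tool:
  plan:
    - {"claw":0,"linear":[0.1,0.05,2.5],"angular":[0,0,0]}
    - {"claw":0,"linear":[0,0,2.5],"angular":[0,0,0]}
    - {"claw":0,"linear":[0,0,1.5],"angular":[0,0,0]}
    - {"claw":0,"linear":[0,0,0],"angular":[0,0,0]}
    - {"claw":1,"linear":[0,0,0],"angular":[0,0,0]}
    - {"claw":1,"linear":[0,0,0],"angular":[0,0,0]}
    - {"claw":1,"linear":[0,0,0],"angular":[0,0,0]}
    - {"claw":1,"linear":[0,0,0],"angular":[0,0,0]}
    - {"claw":1,"linear":[0,0,0],"angular":[0,0,0]}
    - {"claw":1,"linear":[0,0,0],"angular":[0,0,0]}
    - {"claw":1,"linear":[0,0,0],"angular":[0,0,0]}
    - {"claw":1,"linear":[0,0,0],"angular":[0,0,0]}
  newtons: 40

```text
t: 17.9
tool_pos: [0.4657, -0.2354, 0.1419]
orientation: [-3.141, 0.055, 0.0]
force: [0.2, -0.9, -0.1]
opening: 0.0174
```

```bash
python3 - <<'E'
from h import *
s=read_state();print(incl(s['tool_pos']),s['tool_pos'],s['force'],s['opening'])
c=read_camera('scene'); save(cv2.resize(c['pixels'][150:270,290:440],None,fx=5,fy=5,interpolation=cv2.INTER_CUBIC),'s9')
E
```

```text
[-7.73656498e-05 -1.23976930e-01] [ 0.46568438 -0.23539829  0.1419457 ] [ 0.21730833 -0.91273943 -0.11075824] 0.017398409842315072
```

View pics/s9.png

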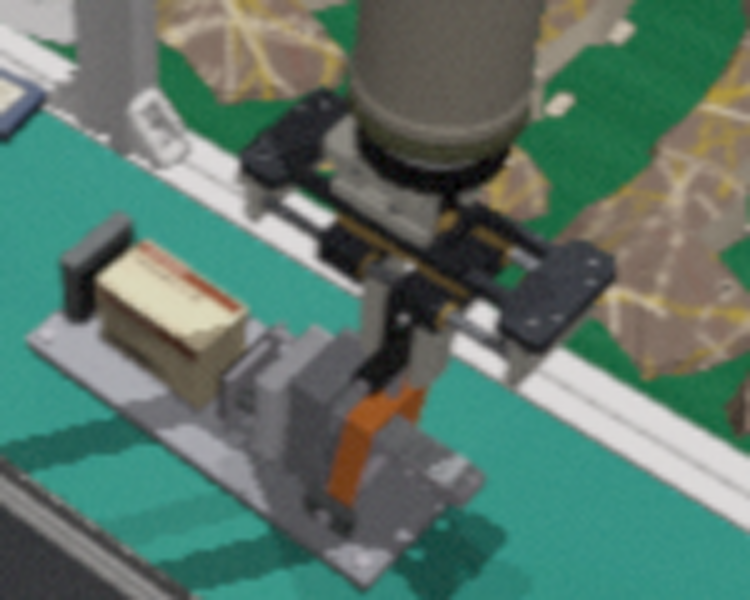

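Handle is pinched (opening 17.4 mm, forces ≈0). First stroke forward.

Emit:
drive_tool:
  plan:
    - {"claw":1,"linear":[0,-0.8,-0.07],"angular":[0,0,0]}
    - {"claw":1,"linear":[0,-0.8,-0.03],"angular":[0,0,0]}
    - {"claw":1,"linear":[0,-0.8,0.03],"angular":[0,0,0]}
    - {"claw":1,"linear":[0,-0.7,0.06],"angular":[0,0,0]}
    - {"claw":1,"linear":[0,0,0],"angular":[0,0,0]}
    - {"claw":1,"linear":[0,0,0],"angular":[0,0,0]}

```text
t: 18.7
tool_pos: [0.4667, -0.2047, 0.1419]
orientation: [3.14, -0.055, -0.0]
force: [1.8, -4.0, -4.9]
opening: 0.0168
```

```bash
python3 - <<'E'
from h import *
s=read_state();print(incl(s['tool_pos']),s['tool_pos'],s['force'],s['opening'])
c=read_camera('scene'); save(cv2.resize(c['pixels'][150:270,290:440],None,fx=5,fy=5,interpolation=cv2.INTER_CUBIC),'s10')
E
```

```text
[-0.00011546 -0.09324084] [ 0.46672185 -0.20467969  0.14185324] [ 1.8116665  -4.0409298  -4.91966037] 0.016779306436796725
```

View pics/s10.png

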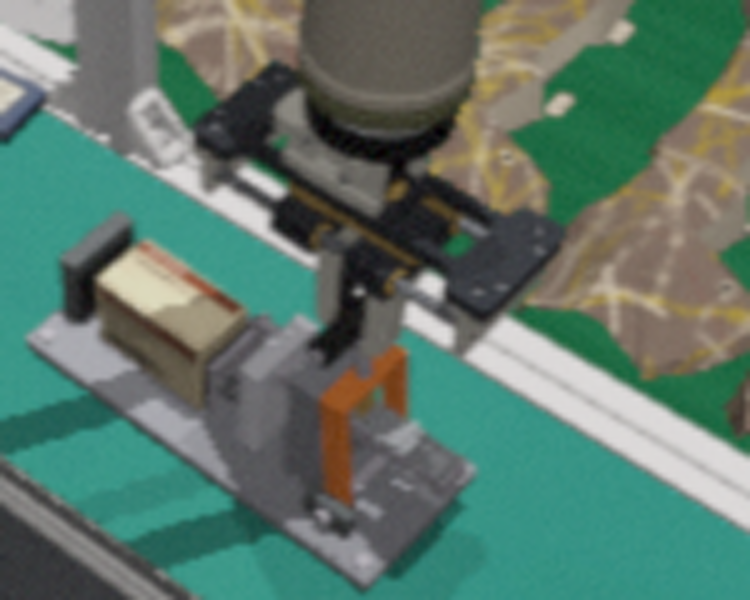

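The jaw has advanced about one tooth and the pad is now next to the carton (zoom 225,370). Stroke back, and check.

Emit:
drive_tool:
  plan:
    - {"claw":1,"linear":[0,0.7,-0.06],"angular":[0,0,0]}
    - {"claw":1,"linear":[0,0.8,-0.03],"angular":[0,0,0]}
    - {"claw":1,"linear":[0,0.8,0.03],"angular":[0,0,0]}
    - {"claw":1,"linear":[0,0.8,0.07],"angular":[0,0,0]}
    - {"claw":1,"linear":[0,0,0],"angular":[0,0,0]}
    - {"claw":1,"linear":[0,0,0],"angular":[0,0,0]}

```text
t: 19.5
tool_pos: [0.4657, -0.2356, 0.142]
orientation: [3.141, -0.056, -0.0]
force: [0.9, 0.2, -3.9]
opening: 0.0171
```

```bash
python3 - <<'E'
from h import *
s=read_state();print(incl(s['tool_pos']),s['tool_pos'],s['force'],s['opening'])
c=read_camera('scene'); save(cv2.resize(c['pixels'][190:260,300:400],None,fx=8,fy=8,interpolation=cv2.INTER_CUBIC),'s11')
E
```

```text
[-8.86589250e-05 -1.24214822e-01] [ 0.46566476 -0.23563565  0.1420329 ] [ 0.87634982  0.23173371 -3.89251997] 0.017131469919240264
```

View pics/s11.png

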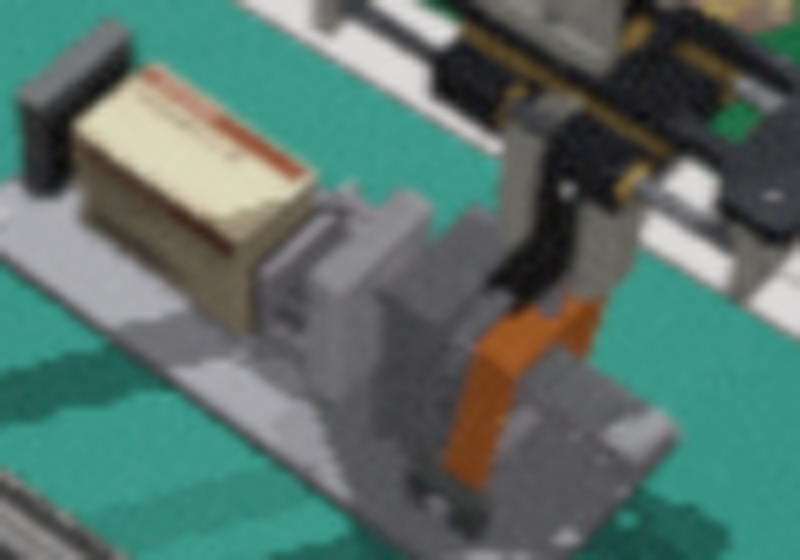

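The pawl holds the jaw, with the pad close to the carton (zoom 265,290). There is still a gap to the stop (zoom 50–75). Second stroke.

Emit:
drive_tool:
  plan:
    - {"claw":1,"linear":[0,-0.8,-0.07],"angular":[0,0,0]}
    - {"claw":1,"linear":[0,-0.8,-0.03],"angular":[0,0,0]}
    - {"claw":1,"linear":[0,-0.8,0.03],"angular":[0,0,0]}
    - {"claw":1,"linear":[0,-0.7,0.06],"angular":[0,0,0]}
    - {"claw":1,"linear":[0,0,0],"angular":[0,0,0]}
    - {"claw":1,"linear":[0,0,0],"angular":[0,0,0]}

```text
t: 20.3
tool_pos: [0.4667, -0.2047, 0.1419]
orientation: [3.14, -0.055, -0.0]
force: [2.7, -5.2, -9.6]
opening: 0.017
```

Emit:
drive_tool:
  plan:
    - {"claw":1,"linear":[0,0.7,-0.06],"angular":[0,0,0]}
    - {"claw":1,"linear":[0,0.8,-0.03],"angular":[0,0,0]}
    - {"claw":1,"linear":[0,0.8,0.03],"angular":[0,0,0]}
    - {"claw":1,"linear":[0,0.8,0.07],"angular":[0,0,0]}
    - {"claw":1,"linear":[0,0,0],"angular":[0,0,0]}
    - {"claw":1,"linear":[0,0,0],"angular":[0,0,0]}

```text
t: 21.05
tool_pos: [0.4656, -0.2356, 0.142]
orientation: [3.141, -0.056, -0.0]
force: [1.5, 1.1, -6.2]
opening: 0.0167
```

```bash
python3 - <<'E'
from h import *
s=read_state();print(incl(s['tool_pos']),s['tool_pos'],s['force'],s['opening'])
c=read_camera('scene'); save(cv2.resize(c['pixels'][190:260,300:400],None,fx=8,fy=8,interpolation=cv2.INTER_CUBIC),'s12')
E
```

```text
[-1.16630456e-04 -1.24229535e-01] [ 0.46563629 -0.23564937  0.14204185] [ 1.54794876  1.05317441 -6.16778074] 0.016654370365963976
```

View pics/s12.png

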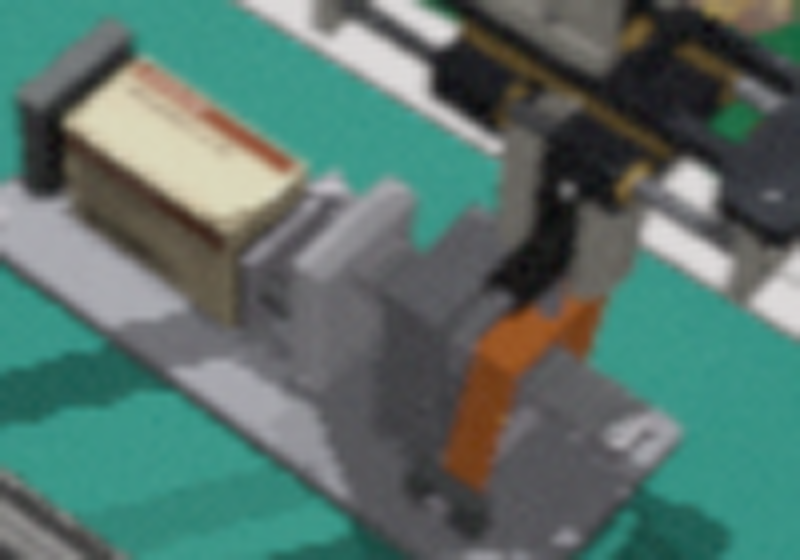

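The pad has pushed the carton about 4 mm toward the stop. Third stroke, relieving the slight upward pull.

Emit:
drive_tool:
  plan:
    - {"claw":1,"linear":[0,-0.8,0.03],"angular":[0,0,0]}
    - {"claw":1,"linear":[0,-0.8,-0.03],"angular":[0,0,0]}
    - {"claw":1,"linear":[0,-0.8,0.03],"angular":[0,0,0]}
    - {"claw":1,"linear":[0,-0.7,0.06],"angular":[0,0,0]}
    - {"claw":1,"linear":[0,0,0],"angular":[0,0,0]}
    - {"claw":1,"linear":[0,0,0],"angular":[0,0,0]}

```text
t: 21.85
tool_pos: [0.4669, -0.2047, 0.1417]
orientation: [3.14, -0.055, 0.001]
force: [-4.8, -3.0, 2.7]
opening: 0.0171
```

```bash
python3 - <<'E'
from h import *
s=read_state();print(incl(s['tool_pos']),s['tool_pos'],s['force'],s['opening'])
c=read_camera('scene'); save(cv2.resize(c['pixels'][190:260,300:400],None,fx=8,fy=8,interpolation=cv2.INTER_CUBIC),'s13')
E
```

```text
[ 4.25807475e-05 -9.32918322e-02] [ 0.46687801 -0.20473619  0.14171938] [-4.77404928 -2.95826605  2.73420921] 0.017098476356376915
```

View pics/s13.png

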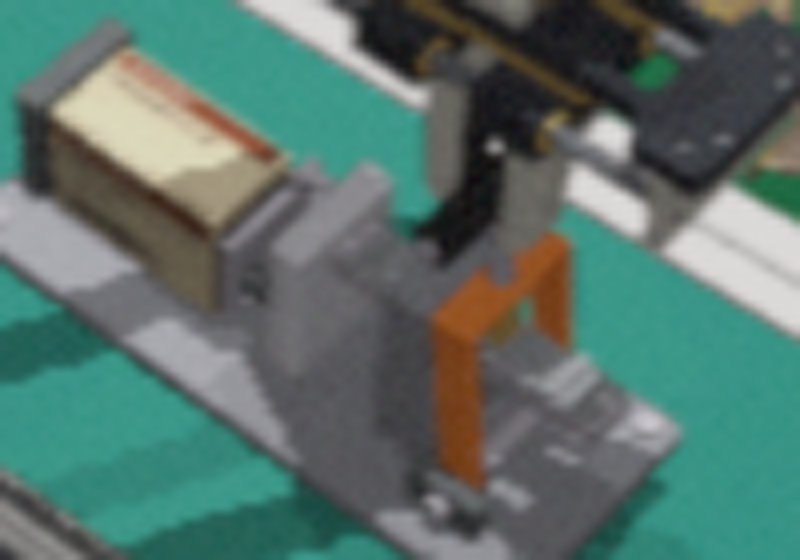

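The carton is now at or almost at the stop (zoom 45,150) and the handle force is unchanged at about −3 N. Back, then a fourth stroke, reading the force at its end.

Emit:
drive_tool:
  plan:
    - {"claw":1,"linear":[0,0.7,-0.06],"angular":[0,0,0]}
    - {"claw":1,"linear":[0,0.8,-0.03],"angular":[0,0,0]}
    - {"claw":1,"linear":[0,0.8,0.03],"angular":[0,0,0]}
    - {"claw":1,"linear":[0,0.8,0.06],"angular":[0,0,0]}
    - {"claw":1,"linear":[0,0,0],"angular":[0,0,0]}
    - {"claw":1,"linear":[0,0,0],"angular":[0,0,0]}

```text
t: 22.65
tool_pos: [0.4658, -0.2356, 0.1419]
orientation: [3.14, -0.056, 0.001]
force: [-5.2, -0.7, 4.7]
opening: 0.0167
```

Emit:
drive_tool:
  plan:
    - {"claw":1,"linear":[0,-0.8,-0.06],"angular":[0,0,0]}
    - {"claw":1,"linear":[0,-0.8,-0.03],"angular":[0,0,0]}
    - {"claw":1,"linear":[0,-0.8,0.03],"angular":[0,0,0]}
    - {"claw":1,"linear":[0,-0.7,0.06],"angular":[0,0,0]}
    - {"claw":1,"linear":[0,0,0],"angular":[0,0,0]}
    - {"claw":1,"linear":[0,0,0],"angular":[0,0,0]}

```text
t: 23.4
tool_pos: [0.4669, -0.205, 0.1418]
orientation: [3.14, -0.055, 0.001]
force: [-4.4, -3.1, 4.7]
opening: 0.017
```

```bash
python3 - <<'E'
from h import *
for i in range(3):
  s=read_state();print(incl(s['tool_pos']),s['tool_pos'],s['force'],s['opening'])
  c=read_camera('scene')
save(cv2.resize(c['pixels'][190:260,300:400],None,fx=8,fy=8,interpolation=cv2.INTER_CUBIC),'s14')
c=read_camera('top'); save(cv2.resize(c['pixels'][160:240,300:400],None,fx=8,fy=7.5,interpolation=cv2.INTER_CUBIC),'t14')
E
```

```text
[ 6.52537446e-05 -9.35166880e-02] [ 0.4668928 -0.2049617  0.1417629] [-4.39776489 -3.09082201  4.73035979] 0.017036269146043375
[ 6.55603368e-05 -9.35274304e-02] [ 0.46689273 -0.20497244  0.14174489] [-4.58644134 -3.8237269   4.33979185] 0.01708211741256419
[ 7.27288397e-05 -9.35676044e-02] [ 0.46689849 -0.20501285  0.14176662] [-5.02557267 -3.69062983  3.50951064] 0.016936977970145973
```

View pics/s14.png

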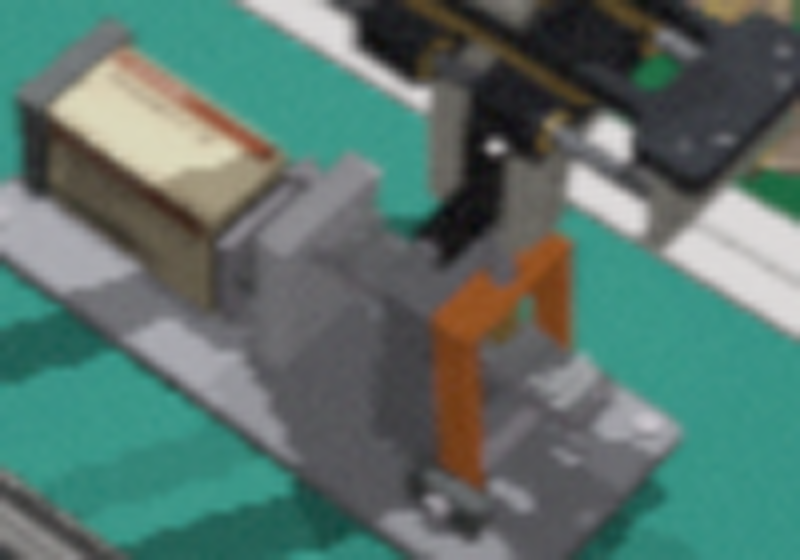

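View pics/t14.png

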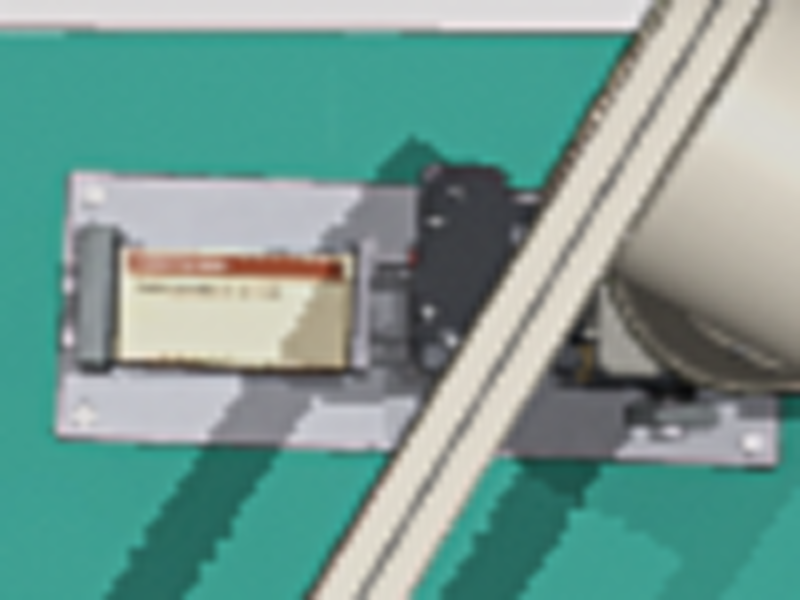

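The carton is home against the stop (top px 118,310) and the jaw has closed up on the pad. The handle force is ambiguous at about −3.5 N. I'll stroke back, open, lift off, and read the gauge pin.

Emit:
drive_tool:
  plan:
    - {"claw":1,"linear":[0,0.7,-0.06],"angular":[0,0,0]}
    - {"claw":1,"linear":[0,0.8,-0.03],"angular":[0,0,0]}
    - {"claw":1,"linear":[0,0.8,0.03],"angular":[0,0,0]}
    - {"claw":1,"linear":[0,0.8,0.06],"angular":[0,0,0]}
    - {"claw":1,"linear":[0,0,0],"angular":[0,0,0]}
    - {"claw":0,"linear":[0,0,0],"angular":[0,0,0]}
    - {"claw":0,"linear":[0,0,0],"angular":[0,0,0]}
    - {"claw":0,"linear":[0,0,0],"angular":[0,0,0]}
    - {"claw":0,"linear":[0,0,-3],"angular":[0,0,0]}
    - {"claw":0,"linear":[0,0,-5],"angular":[0,0,0]}
    - {"claw":0,"linear":[0,5,-5],"angular":[0,0,0]}
    - {"claw":0,"linear":[0,5,-5],"angular":[0,0,0]}

```text
t: 25.1
tool_pos: [0.4629, -0.3243, 0.3113]
orientation: [3.141, -0.053, 0.002]
force: [0.4, -0.2, 0.2]
opening: 0.0827
```

Emit:
drive_tool:
  plan:
    - {"claw":0,"linear":[0,5,0],"angular":[0,0,0]}
    - {"claw":0,"linear":[0,5,0],"angular":[0,0,0]}
    - {"claw":0,"linear":[0,5,0],"angular":[0,0,0]}
    - {"claw":0,"linear":[0,5,0],"angular":[0,0,0]}
    - {"claw":0,"linear":[0,0,0],"angular":[0,0,0]}

```text
t: 25.72
tool_pos: [0.4541, -0.5264, 0.3063]
orientation: [-3.138, 0.061, 0.004]
force: [0.7, 1.4, -0.0]
opening: 0.093
```

```bash
python3 - <<'E'
from h import *
s=read_state();print(s['t'],s['tool_pos'],s['force'])
c=read_camera('scene')
save(cv2.resize(c['pixels'][190:260,300:400],None,fx=8,fy=8,interpolation=cv2.INTER_CUBIC),'s15')
c=read_camera('top'); save(cv2.resize(c['pixels'][180:225,300:400],None,fx=8,fy=8,interpolation=cv2.INTER_CUBIC),'t15')
E
```

```text
25.725 [ 0.45408748 -0.52644297  0.30627839] [ 0.70716771  1.39092797 -0.03996627]
```

View pics/s15.png

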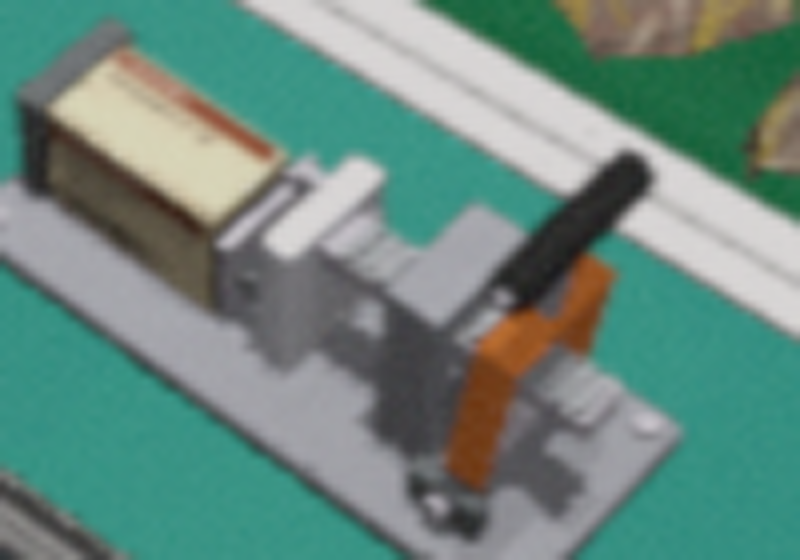

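View pics/t15.png

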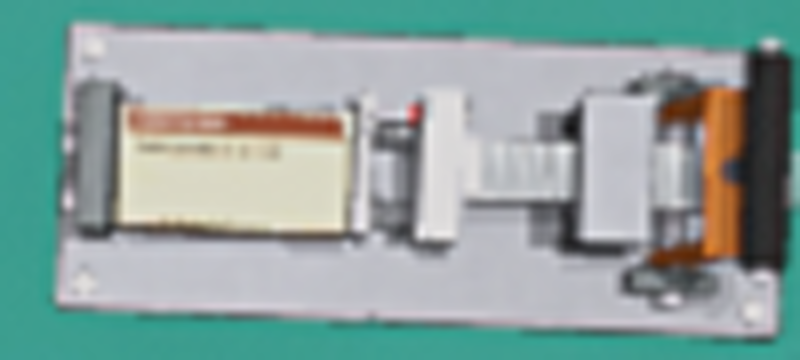

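```bash
python3 - <<'E'
from h import *
a=cv2.imread('pics/top0.png')
big=cv2.resize(a[180:225,300:400],None,fx=8,fy=8,interpolation=cv2.INTER_CUBIC); 
c=read_camera('top'); b=cv2.resize(cv2.cvtColor(c['pixels'],cv2.COLOR_RGB2BGR)[180:225,300:400],None,fx=8,fy=8,interpolation=cv2.INTER_CUBIC)
cv2.imwrite('pics/cmp.png',np.vstack([big[:300],b[:300]]))
for v in(192,207,208):
  print(v,'init',a[v,340:372].mean(1).astype(int).tolist()); print('now',cv2.cvtColor(c['pixels'],cv2.COLOR_RGB2BGR)[v,335:372].mean(1).astype(int).tolist())
E
```

```text
192 init [194, 195, 195, 193, 192, 192, 192, 192, 193, 194, 193, 194, 192, 190, 173, 210, 214, 194, 189, 190, 191, 191, 190, 175, 214, 220, 220, 220, 218, 163, 189, 190]
now [193, 196, 197, 195, 193, 192, 194, 195, 162, 159, 207, 214, 196, 192, 192, 195, 189, 147, 186, 215, 218, 218, 217, 171, 184, 191, 191, 191, 191, 191, 192, 192, 194, 193, 193, 195, 189]
207 init [195, 197, 197, 196, 195, 196, 195, 194, 194, 197, 199, 149, 69, 80, 215, 216, 165, 144, 171, 148, 171, 135, 119, 132, 217, 221, 218, 221, 224, 148, 58, 51]
now [212, 212, 211, 211, 212, 213, 215, 214, 134, 204, 224, 151, 123, 139, 131, 105, 101, 187, 218, 219, 219, 218, 189, 172, 171, 173, 173, 174, 173, 175, 176, 121, 102, 105, 106, 56, 54]
208 init [196, 197, 197, 196, 195, 195, 195, 194, 193, 197, 200, 151, 67, 78, 214, 210, 148, 132, 116, 118, 134, 117, 90, 146, 220, 222, 219, 221, 210, 150, 67, 50]
now [205, 204, 204, 199, 202, 203, 206, 205, 136, 204, 217, 143, 116, 102, 87, 62, 94, 216, 223, 221, 221, 220, 189, 187, 188, 188, 189, 190, 189, 192, 194, 144, 127, 130, 129, 69, 51]
```

View pics/cmp.png

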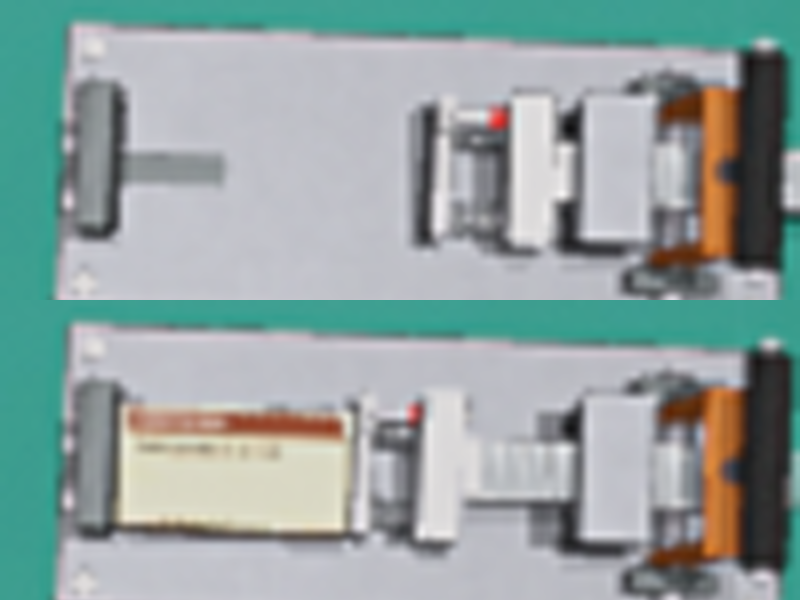

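```bash
python3 - <<'E'
from h import *
a=cv2.cvtColor(cv2.imread('pics/top0.png'),cv2.COLOR_BGR2RGB).astype(int)
b=np.mean([read_camera('top')['pixels'] for _ in range(6)],0)
np.set_printoptions(linewidth=200)
for v in range(192,197):
  print(v); print('init sat',[tuple(x) for x in a[v,360:374]]) ; print('now',[tuple(int(q) for q in x) for x in b[v,349:364]])
s=np.mean([read_camera('scene')['pixels'] for _ in range(6)],0).astype(np.uint8)
save(cv2.resize(s[200:245,325:375],None,fx=14,fy=13,interpolation=cv2.INTER_CUBIC),'s16')
# subpixel edges: average rows 197..207
def prof(im,u0,u1,r): return np.mean(im[r[0]:r[1],u0:u1],(0,2)).round(0).astype(int).tolist()
print('init 197-209',prof(a,348,372,(203,209))); print('now',prof(b,338,362,(203,209)))
E
```

```text
192
init sat [(np.int64(186), np.int64(190), np.int64(198)), (np.int64(188), np.int64(189), np.int64(198)), (np.int64(186), np.int64(189), np.int64(197)), (np.int64(170), np.int64(174), np.int64(181)), (np.int64(214), np.int64(215), np.int64(215)), (np.int64(222), np.int64(220), np.int64(220)), (np.int64(221), np.int64(220), np.int64(220)), (np.int64(222), np.int64(220), np.int64(220)), (np.int64(220), np.int64(218), np.int64(218)), (np.int64(162), np.int64(162), np.int64(166)), (np.int64(186), np.int64(187), np.int64(194)), (np.int64(187), np.int64(189), np.int64(196)), (np.int64(142), np.int64(143), np.int64(150)), (np.int64(192), np.int64(192), np.int64(198))]
now [(189, 190, 198), (189, 193, 200), (188, 185, 192), (145, 145, 152), (184, 186, 190), (216, 215, 216), (219, 217, 218), (220, 218, 218), (219, 217, 217), (169, 169, 173), (181, 182, 190), (188, 189, 197), (188, 189, 197), (188, 188, 196), (188, 189, 197)]
193
init sat [(np.int64(176), np.int64(178), np.int64(184)), (np.int64(183), np.int64(137), np.int64(143)), (np.int64(175), np.int64(117), np.int64(123)), (np.int64(125
[... 3062 characters left out ...]
(148)), (np.int64(57), np.int64(58), np.int64(60)), (np.int64(22), np.int64(22), np.int64(24)), (np.int64(78), np.int64(78), np.int64(83)), (np.int64(202), np.int64(203), np.int64(210))]
now [(146, 146, 150), (179, 181, 185), (116, 117, 122), (103, 103, 106), (218, 217, 217), (221, 220, 220), (218, 216, 217), (218, 216, 217), (218, 216, 217), (193, 193, 199), (188, 189, 196), (186, 187, 194), (187, 188, 195), (187, 188, 195), (186, 188, 195)]
init 197-209 [195, 197, 198, 149, 81, 75, 206, 219, 169, 155, 167, 138, 138, 119, 90, 126, 219, 222, 219, 220, 220, 172, 120, 90]
now [209, 209, 210, 212, 211, 146, 192, 220, 151, 138, 149, 128, 104, 97, 179, 218, 219, 219, 218, 195, 178, 175, 173, 173]
```

View pics/s16.png

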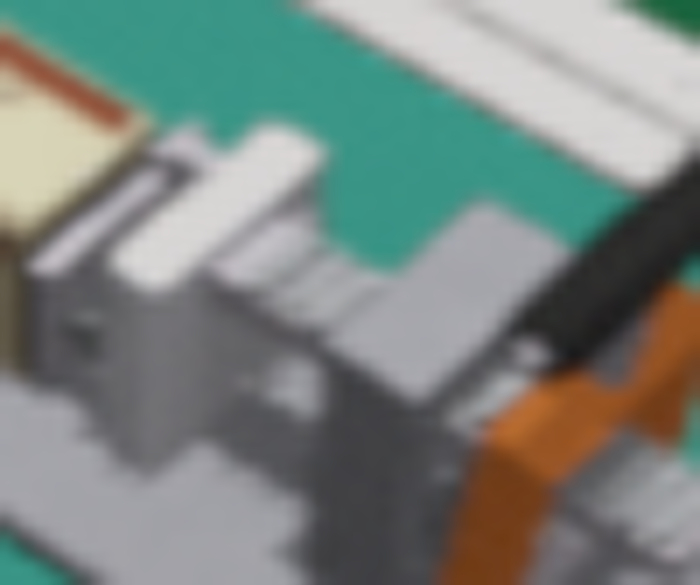

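The averaged views agree:
- The pad–jaw gap has shrunk by 3–4 mm by the right pad edge, and by no more than 5.6 mm by any estimate.
- The red part of the pin in front of the jaw (top px 351,194) shortened by about 2.5 mm.
- No green shows behind the jaw.

So the pad is pressing with roughly 7 N. One more tooth gives about 23 N, with a worst-case peak of 33 N. Returning to the handle.

```bash
python3 - <<'E'
from h import *
delta([*cl(0,-124),.142],cy)
E
```

```text
t 26.48 pos [ 0.4555 -0.5236  0.3096] q6 0.677 F [-0.2 -0.3  0.3] open 0.0931
linear cm [ 1.000e-02 -2.884e+01  1.676e+01] turns [array([ -0.,  -0., 180.]), array([ 0., -0., -0.])]
tool axes world [[0.999, -0.035, 0.0], [-0.035, -0.999, -0.0], [0.0, 0.0, -1.0]]
```

Emit:
drive_tool:
  plan:
    - {"claw":0,"linear":[0,-4.5,0],"angular":[0,0,0]}
    - {"claw":0,"linear":[0,-5,1],"angular":[0,0,0]}
    - {"claw":0,"linear":[0,-5,1],"angular":[0,0,0]}
    - {"claw":0,"linear":[0,-5,2],"angular":[0,0,0]}
    - {"claw":0,"linear":[0,-5,2],"angular":[0,0,0]}
    - {"claw":0,"linear":[0,-4.35,2],"angular":[0,0,0]}
    - {"claw":0,"linear":[0,0,0],"angular":[0,0,0]}
    - {"claw":0,"linear":[0,0,0],"angular":[0,0,0]}

```text
t: 27.48
tool_pos: [0.466, -0.2359, 0.2302]
orientation: [3.14, -0.055, 0.001]
force: [-0.1, -0.3, 1.4]
opening: 0.0927
```

```bash
python3 - <<'E'
from h import *
delta([*cl(0,-124),.142],cy)
E
```

```text
t 27.48 pos [ 0.466  -0.2359  0.2302] q6 1.039 F [-0.1 -0.3  1.4] open 0.0927
linear cm [-0.03 -0.06  8.82] turns [array([ 1.0e-01,  1.0e-01, -1.8e+02]), array([ 0.1, -0. ,  0. ])]
tool axes world [[0.999, -0.035, 0.001], [-0.035, -0.999, -0.001], [0.001, 0.001, -1.0]]
```

Emit:
drive_tool:
  plan:
    - {"claw":0,"linear":[0,-0.05,3],"angular":[0,0,0]}
    - {"claw":0,"linear":[0,0,3],"angular":[0,0,0]}
    - {"claw":0,"linear":[0,0,2],"angular":[0,0,0]}
    - {"claw":0,"linear":[0,0,0.8],"angular":[0,0,0]}
    - {"claw":0,"linear":[0,0,0],"angular":[0,0,0]}
    - {"claw":1,"linear":[0,0,0],"angular":[0,0,0]}
    - {"claw":1,"linear":[0,0,0],"angular":[0,0,0]}
    - {"claw":1,"linear":[0,0,0],"angular":[0,0,0]}
    - {"claw":1,"linear":[0,0,0],"angular":[0,0,0]}
    - {"claw":1,"linear":[0,0,0],"angular":[0,0,0]}
    - {"claw":1,"linear":[0,0,0],"angular":[0,0,0]}
    - {"claw":1,"linear":[0,0,0],"angular":[0,0,0]}

```text
t: 28.98
tool_pos: [0.4657, -0.2349, 0.1415]
orientation: [-3.141, 0.055, 0.0]
force: [-0.6, 0.7, -0.2]
opening: 0.0274
```

```bash
python3 - <<'E'
from h import *
s=read_state();print(incl(s['tool_pos']),s['tool_pos'],s['force'],s['opening'])
E
```

```text
[-6.98009564e-05 -1.23450484e-01] [ 0.46571036 -0.23487244  0.14146459] [-0.56017717  0.65231615 -0.15064957] 0.027429020475552988
```

Fingers are still closing (27 mm); wait, then stroke from there.

Emit:
drive_tool:
  plan:
    - {"claw":1,"linear":[0,0,0],"angular":[0,0,0]}
    - {"claw":1,"linear":[0,0,0],"angular":[0,0,0]}
    - {"claw":1,"linear":[0,0,0],"angular":[0,0,0]}

```text
t: 29.35
tool_pos: [0.4657, -0.2349, 0.1415]
orientation: [-3.141, 0.056, 0.0]
force: [-0.1, 0.4, 0.4]
opening: 0.0168
```

Emit:
drive_tool:
  plan:
    - {"claw":1,"linear":[0,-0.8,-0.06],"angular":[0,0,0]}
    - {"claw":1,"linear":[0,-0.8,-0.03],"angular":[0,0,0]}
    - {"claw":1,"linear":[0,-0.7,0.03],"angular":[0,0,0]}
    - {"claw":1,"linear":[0,-0.4,0.04],"angular":[0,0,0]}
    - {"claw":1,"linear":[0,-0.3,0.02],"angular":[0,0,0]}
    - {"claw":1,"linear":[0,0,0],"angular":[0,0,0]}
    - {"claw":1,"linear":[0,0,0],"angular":[0,0,0]}

```text
t: 30.22
tool_pos: [0.4667, -0.2064, 0.1415]
orientation: [3.138, -0.056, 0.0]
force: [1.0, -9.5, -3.4]
opening: 0.0171
```

```bash
python3 - <<'E'
from h import *
for i in range(3):
  s=read_state();print(incl(s['tool_pos']),s['tool_pos'],s['force'],s['opening']); c=read_camera('scene')
save(cv2.resize(c['pixels'][190:260,300:400],None,fx=8,fy=8,interpolation=cv2.INTER_CUBIC),'s17')
E
```

```text
[-0.00011346 -0.09493937] [ 0.46666441 -0.20637726  0.14149297] [ 1.01706223 -9.54431148 -3.35176533] 0.01709013681211061
[-7.89797048e-05 -9.49259019e-02] [ 0.46669934 -0.206365    0.14153634] [ -0.31518321 -11.47894889  -4.45227981] 0.016869287580726013
[-8.30691648e-05 -9.49362112e-02] [ 0.46669489 -0.20637516  0.14152747] [ 0.0203742  -9.18533134 -3.65470296] 0.0172407901531421
```

View pics/s17.png

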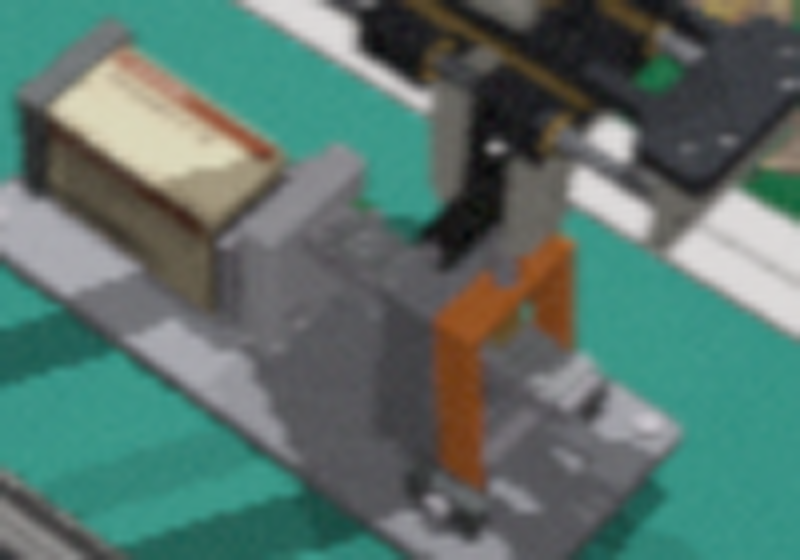

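The handle force is now about −10 N, or roughly 25 N at the pad. Green shows on the pin behind the jaw (zoom 362,203). Stroke back, release, retreat and check.

Emit:
drive_tool:
  plan:
    - {"claw":1,"linear":[0,0.6,-0.05],"angular":[0,0,0]}
    - {"claw":1,"linear":[0,0.8,-0.03],"angular":[0,0,0]}
    - {"claw":1,"linear":[0,0.8,0.03],"angular":[0,0,0]}
    - {"claw":1,"linear":[0,0.7,0.05],"angular":[0,0,0]}
    - {"claw":1,"linear":[0,0,0],"angular":[0,0,0]}
    - {"claw":0,"linear":[0,0,0],"angular":[0,0,0]}
    - {"claw":0,"linear":[0,0,0],"angular":[0,0,0]}
    - {"claw":0,"linear":[0,0,0],"angular":[0,0,0]}
    - {"claw":0,"linear":[0,0,-3],"angular":[0,0,0]}
    - {"claw":0,"linear":[0,0,-5],"angular":[0,0,0]}
    - {"claw":0,"linear":[0,5,-5],"angular":[0,0,0]}
    - {"claw":0,"linear":[0,5,-4],"angular":[0,0,0]}

```text
t: 31.88
tool_pos: [0.4629, -0.3273, 0.3071]
orientation: [3.14, -0.052, 0.002]
force: [0.8, -1.0, -0.9]
opening: 0.0823
```

Emit:
drive_tool:
  plan:
    - {"claw":0,"linear":[0,5,0],"angular":[0,0,0]}
    - {"claw":0,"linear":[0,5,0],"angular":[0,0,0]}
    - {"claw":0,"linear":[0,5,0],"angular":[0,0,0]}
    - {"claw":0,"linear":[0,4,0],"angular":[0,0,0]}
    - {"claw":0,"linear":[0,0,0],"angular":[0,0,0]}

```text
t: 32.5
tool_pos: [0.4545, -0.519, 0.3027]
orientation: [-3.14, 0.06, 0.003]
force: [0.6, 0.7, 0.1]
opening: 0.0929
```

```bash
python3 - <<'E'
from h import *
s=read_state();print(s['t'],s['tool_pos'],s['force'])
sc=np.mean([read_camera('scene')['pixels'] for _ in range(4)],0).astype(np.uint8)
c=read_camera('top'); b=np.mean([read_camera('top')['pixels'] for _ in range(4)],0)
print('now 203-209 from 338',b[203:209,338:364].mean((0,2)).round(0).astype(int).tolist())
for v in (193,194,195): print(v,'from 354',[tuple(int(q) for q in x) for x in b[v,354:364]])
A=cv2.resize(sc[200:245,325:375],None,fx=8,fy=8,interpolation=cv2.INTER_CUBIC); B=cv2.resize(b[183:222,303:353+0].astype(np.uint8),None,fx=8,fy=8,interpolation=cv2.INTER_CUBIC)
B=cv2.resize(b[180:225,325:375].astype(np.uint8),None,fx=8,fy=8,interpolation=cv2.INTER_CUBIC)
save(np.hstack([A,B]),'fin'); save(cv2.resize(sc[150:270,290:440],None,fx=5,fy=5),'fin2')
E
```

```text
32.5 [ 0.45452302 -0.51901296  0.30272228] [0.60952738 0.73422024 0.09388178]
now 203-209 from 338 [209, 209, 210, 212, 211, 146, 192, 220, 145, 112, 97, 100, 219, 222, 219, 219, 219, 167, 175, 177, 169, 167, 172, 173, 168, 171]
193 from 354 [(220, 217, 218), (184, 194, 189), (122, 176, 140), (151, 175, 161), (175, 174, 179), (185, 186, 193), (188, 189, 197), (189, 190, 198), (189, 189, 197), (187, 190, 196)]
194 from 354 [(221, 217, 219), (181, 198, 188), (121, 205, 145), (190, 215, 195), (216, 215, 214), (195, 195, 201), (187, 189, 196), (188, 189, 197), (187, 189, 196), (187, 189, 195)]
195 from 354 [(221, 217, 219), (165, 173, 169), (109, 159, 126), (142, 163, 152), (176, 176, 182), (185, 185, 193), (186, 187, 195), (186, 188, 195), (187, 189, 196), (187, 190, 196)]
```

View pics/fin.png

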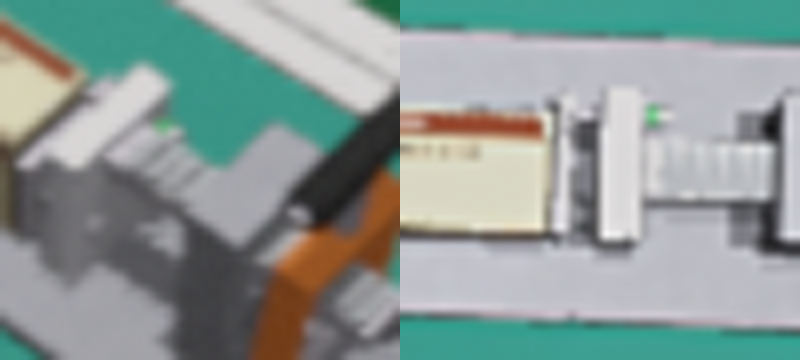

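View pics/fin2.png

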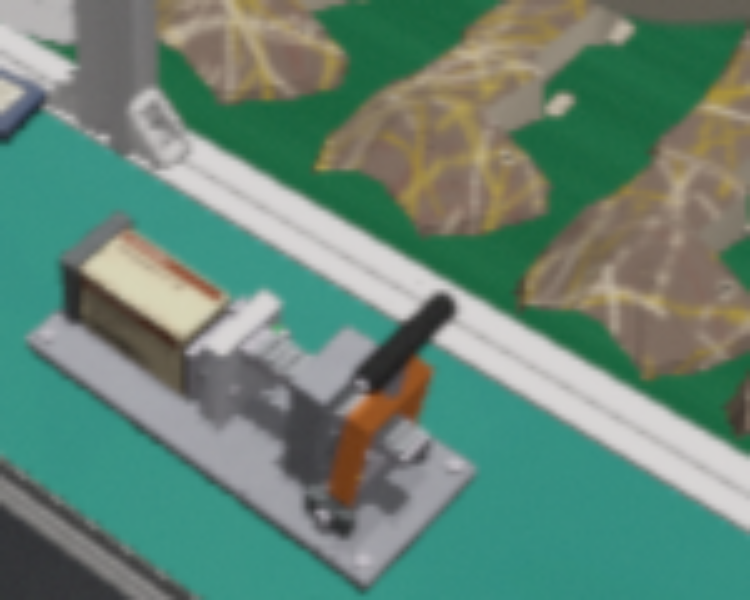

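With the arm clear, green plus a steel tip shows behind the jaw and no red (top zoom 655,115). The pad–jaw gap puts compression at about 10–11 mm (≈ 21 N). The carton stands straight against the stop, so I'm handing in.

```bash
python3 -c "
from h import *
print(close_job())"
```

```text
the job is handed in; nothing more can be done
None
```

The carton is clamped upright and lengthwise on the bed, pressed by the pad with about 21–23 N. I handed the job in at roughly 33 s, and no verdict is reported.

**What I did:** I stood the carton on the bed, let go and checked it was free of stop and pad. I then pumped the lever five strokes, stopping after the fourth to let go and read the gauge pin. After the fifth I released the handle and backed the arm away.

**Last checks:**
- **Gauge pin:** green plus the steel tip shows behind the jaw, with no red.
- **Pad compression:** the pad–jaw gap in the top picture gives 10–11 mm, about 21 N.
- **Handle force:** 9–11.5 N near the end of the last stroke, about 25 N at the pad. That reading includes the small overshoot that settles back.
- **Carton and lever:** the carton stands straight against the stop, and the lever is released.

**What disagreed or went unchecked:**
- The handle-force readings on strokes 1–4 were biased by a few newtons of side load, so I went by the pictures instead.
- After stroke 4, two image estimates of compression differed (3.4 and 5.6 mm). I took one more tooth because either value kept the peak below 40 N.
- I did not re-measure the blue carton or the marker at the end; the arm never touched or came near them.

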